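Erect a packing tray round a tall bottle and pack the small bottle

TASK

Finish packing this kit: fold the three lying sides of the cardboard tray fully upright round the tall bottle that stands on it, and once all three are up, set the small amber bottle down gently, standing upright, in the free part of the tray. Leave the tall bottle standing where it is and do not disturb the white jar and the slim bottle near the tray.

Things in the scene. Friction and masses are not known exactly. Their poses are not given: they have to be found in the camera images.
- tray: Plain cardboard tray blank, taped to the worktop (cannot move). Bottom board 116 mm along its x, 200 mm along its y, 4 mm thick; origin at the centre of its underside; z up. Its -x wall (robot's side) is already up and fixed, 4 mm thick, top 64 mm above the worktop. The other three sides are hinged panels. The tall bottle stands in the +y half; the -y half is free. Yaw within 0.2 rad.
- panel_far (a joint): Angle (rad) of the panel hinged on the tray's +x edge (tray frame: hinge line x = +58 mm, z = 2 mm, along y, 192 mm long). 0 = lying flat outwards, 1.57 = upright, stop at 1.60. Starts part raised, 0.45 to 0.8. The panel reaches 60 mm from its hinge, 4 mm thick. The stiff crease stays at any angle; about 1 N at the free edge moves it.
- panel_left (a joint): The same for the panel on the tray's +y edge (hinge line y = +100 mm, z = 2 mm, along x, 108 mm long), beside the tall bottle. 0 = flat outwards, 1.57 = upright.
- panel_right (a joint): The same for the panel on the tray's -y edge (hinge line y = -100 mm, z = 2 mm, along x, 108 mm long). 0 = flat outwards, 1.57 = upright.
- panel_far_edge (a point): Middle of the free edge of the panel on the +x side, in the middle of the board's thickness.
- panel_left_edge (a point): Middle of the free edge of the panel on the +y side.
- panel_right_edge (a point): Middle of the free edge of the panel on the -y side.
- tall_bottle_center (a point): Centre, half-way up, of the tall round amber bottle with a black cap (90 mm across, 175 mm high, wide to 149 mm, 0.85 kg), loose, standing on the tray's bottom about 50 mm to the +y side of the middle. It nearly touches the left panel once that is up, so a gripper held vertically outside that panel runs into it. z up.
- small_bottle_center (a point): Centre, half-way up, of the small round amber bottle with a white cap, 37 mm across the body (which ends 57 mm up; neck and cap above are 26 mm across), 75 mm high, about 0.1 kg, loose, standing upright on the worktop left or right of the tray. z up.
- jar_center (a point): Centre, half-way up, of a squat round white screw jar with a grey lid, 51 mm across, 40 mm high, loose, on the other side of the tray. Leave it.
- flask_center (a point): Centre, half-way up, of a slim yellow-brown bottle with a black cap, 45 mm across, 112 mm high, loose, standing behind the tray to the left. Leave it.

How it is judged:
By the outcome, as a careful person would: the job done as asked, in the order asked, and still so for the second after the job is handed in, with the robot touching nothing.
It also fails if it takes over 72 s, if anything falls off the work surface, if the arm or the gripper's body presses on something with over 40 N, if the wrist force passes 120 N, or if a joint passes its speed limit or range.

ROBOT

A 7-joint arm with a two-finger parallel gripper is mounted at the origin on a cart in front of the work surface, level with it; the furniture and walls round the work are solid. World frame = base frame: x ahead of the robot, y to its left, z up, the work surface at z = 0. Lengths are in m, angles in rad, forces in N, time in s.
With the tool pointing down it reaches from about 0.4 to 0.875 m from the base axis. Payload 19.3 kg.
Tool frame: the origin (TCP) lies at the very end of the fingers, on their centre line; the grasp point (between the pads) lies 19 mm behind it; z points along the fingers, y is the direction in which the jaws open and shut (so a half turn about z gives the same grasp; the last joint's range is limited). The gripper opens to 85 mm and grips with 20 to 120 N. Pads are 22 mm wide; open, the fingers measure 114 mm over their backs; the gripper's body (76 mm by 85 mm) begins 54 mm behind the grasp point. The pads swing forward as they close: fully open they stand 13 mm farther back than shut.
Start: joints at [-1.216, 0.521, -0.036, 1.599, 0.021, 1.021, -0.113], TCP at [0.258, 0.569, 0.231] pointing down, gripper open.
Joint ranges: [-2.91, 2.91], [-0.3, 2.13], [-1.5, 1.42], [0.17, 2.43], [-1.26, 4.41], [0.16, 1.93], [-2.52, 2.52]. Speed limits (rad/s): [1.89, 1.89, 2.39, 2.39, 3.01, 3.01, 3.01].

INTERFACE

Orientations are given as [roll, pitch, yaw] about the fixed x, y, z axes, in that order (R = Rz(yaw) Ry(pitch) Rx(roll)).
In Python, from workcell import bot gives the robot as it stands. The module is installed in compiled form; this text tells all that it offers.
- The arm moves only by the shell command python3 -m inch 'ROWS' [FORCE]. ROWS is JSON, a list of rows, each an object of numbers: "dx", "dy", "dz": the shift along the tool's x, y, z in mm; "rx", "ry", "rz": the turn, a rotation vector about the tool's x, y, z in rad; "hand": the closure, from -1 (fully open) to 1 (shut), so that 0 is half open. In form: [{"dx": .., "dy": .., "dz": .., "rx": .., "ry": .., "rz": .., "hand": ..}, ...]. A call has 1 to 10 rows; each row shifts and turns the commanded pose from where the row before left it, along the tool's axes as they then stand; what a row does not reach is not made up. A row lasts 1/10 s, in which the tool goes at most 50 mm and 8.59 degrees, less where a joint would pass 70% of its speed; a pose out of reach is approached as far as the arm can. A call with a gripper value outside its range is refused whole. The fingers move at their own pace and stop on an object; FORCE is the grip in N (left out, the last holds). Time passes only in rows, so rows that do not move let the fingers close. It gives the time, the measured TCP pose, the force and the opening at its end, in the units of the state.
- bot.observe(): the state, without advancing time (a new reading comes with each control period).
- bot.grab_frame(name): name is "side" or "top"; returns (picture, depth): 480x640x3 uint8, red, green, blue; 480x640 float32, m along the optical axis (not along the pixel's ray), 0 where there is no reading.
- bot.get_calibration(name): a dict with "vertical_fov" (degrees; the focal length in pixels is half the picture's height over the tangent of half this angle, whatever the lens; pixels are square), "cx", "cy" (the principal point, pixels), "origin" and "orientation" of the camera in the world. Camera axes: x right, y down, z forward; pixel columns grow to the right and rows downward; lengths in m; the calibration is good to about 2 mm. A picture is of the moment at which its call begins. get_calibration takes no time and is no camera call.
- bot.job_done(): hands the job in, once; it reports no verdict.
Trained networks look in the newest picture that a camera, given by its name, has taken for a name from the list of things; names that differ only in an ending like _2 or _b are one class to them, and where a whole thing is asked for, a point or a joint stands for the part that bears it (a point fixed in the world has none). Each returns a list of dicts, best first, with "score" (0 to 1); they miss things now and then, are a little off and sometimes report something else, mostly with a low value. They report only what shows in the picture. A call takes as long as a camera call.
- bot.trace(camera, target): "region" (480x640 bool, what is visible of it) and "box" ([left, top, right, bottom] in pixels, round what is visible of it).
- bot.tip_of(camera, target): "centre" ([row, column] in pixels: a listed point, or the origin of a listed thing).
The state is a dict: "clock": time; "qpos": joint angles; "qd": joint speeds; "joint_efforts": joint torques, N m; "position": TCP position; "tool_rot": TCP orientation; "force": force on the tool from outside, world axes, zero at the start; "moment": the same for the moment, N m; "grip_width": finger opening in m.
Only numpy, scipy, OpenCV 4.12 (cv2) and the standard library are available. Lean on these libraries where they do the work, as an engineer would, in place of code of your own. Each camera call takes 0.05 s, during which the arm holds its last target.

## Working session

There is one attempt and no reset: what is moved stays moved. The work goes in short steps, Python scripts to look and compute and a shell command to move; the robot and the scene stay as the last step left them, time stands still between calls to the robot, and variables do not carry over. Pictures are saved under pics/ and viewed, and the job is handed in when it is done.

```bash
mkdir -p pics
cat > h.py <<'E'
import numpy as np, cv2
from workcell import bot
from scipy.spatial.transform import Rotation as R
def cal(n):
    c=bot.get_calibration(n); f=240/np.tan(np.radians(c['vertical_fov'])/2); return c,f
def camR(c):
    o=np.array(c['orientation'],float)
    return o if o.shape==(3,3) else (R.from_quat(o).as_matrix() if o.size==4 else R.from_euler('xyz',o).as_matrix())
def cloud(n,d):
    c,f=cal(n); v,u=np.mgrid[0:480,0:640]
    P=np.stack([(u-c['cx'])/f*d,(v-c['cy'])/f*d,d],-1)
    return P@camR(c).T+np.array(c['origin'])
def proj(n,p):
    c,f=cal(n); q=(np.array(p)-c['origin'])@camR(c)
    return q[...,0]/q[...,2]*f+c['cx'], q[...,1]/q[...,2]*f+c['cy']
def save(n,fn):
    im,d=bot.grab_frame(n); cv2.imwrite('pics/'+fn,im[:,:,::-1]); return im,d
E
python3 - <<'E'
from h import *
print(bot.observe())
for n in('side','top'):
    print(bot.get_calibration(n))
    im,d=save(n,n+'0.png'); np.save(n+'0.npy',d)
E
```

```text
{'clock': 0.0, 'qpos': array([-1.21618538,  0.52203545, -0.03634559,  1.60003889,  0.02119978,
        1.02109961, -0.1127691 ]), 'qd': array([-0.00207538,  0.00094033, -0.00106541, -0.00040763, -0.00026929,
       -0.00062259,  0.00024496]), 'joint_efforts': array([ 1.65654248e-03, -9.27127934e+01,  1.98055789e+00, -3.69914639e+01,
        1.77484425e-02,  8.54061625e-03, -2.55132875e-05]), 'position': array([0.25747033, 0.5691084 , 0.23070112]), 'tool_rot': array([-3.14039886e+00,  7.73297890e-05,  2.71681889e+00]), 'force': array([ 0.73389693, -0.85466678,  1.34792299]), 'moment': array([0.00269986, 0.0059783 , 0.01333426]), 'grip_width': 0.08535086474145681}
{'vertical_fov': 44.21418496997524, 'cx': 318.40996366711335, 'cy': 240.8182214164209, 'origin': array([-0.0596729 , -1.15816835,  0.58642446]), 'orientation': array([-1.93426778,  0.02482089, -0.51937209])}
{'vertical_fov': 46.26704878170029, 'cx': 328.71117454807717, 'cy': 247.01449674426445, 'origin': array([ 0.41565136, -0.01655876,  1.57120163]), 'orientation': array([-3.03107981,  0.01428993, -1.54839057])}
```

View pics/side0.png

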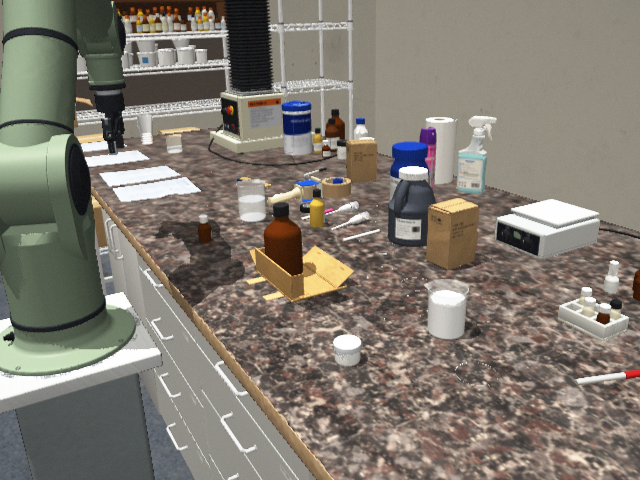

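View pics/top0.png

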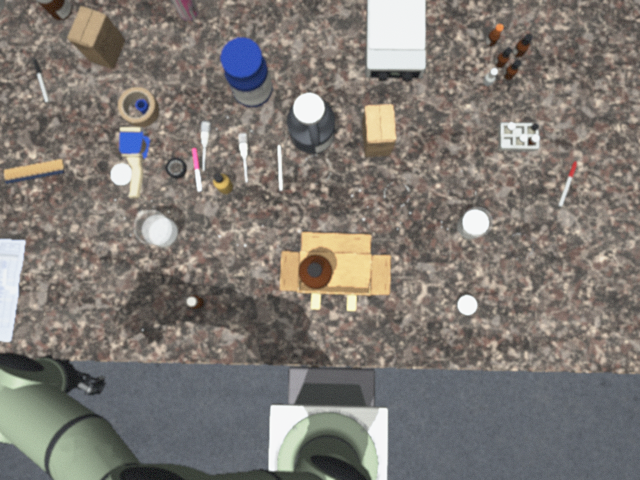

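The side view shows the tall bottle on the tray (around 290,260), the small bottle on the left at (204,229), the jar at (347,350) and the flask at (317,210). In the top view the tray is at about (335,270), the small bottle at (195,302), the jar at (467,305) and the flask at (222,183).

Run:
```python
from h import *
np.set_printoptions(precision=4,suppress=True)
names=['tray','small_bottle_center','tall_bottle_center','jar_center','flask_center','panel_far_edge','panel_left_edge','panel_right_edge']
for n in('side','top'):
    d=np.load(n+'0.npy'); P=cloud(n,d)
    for t in names:
        r=bot.tip_of(n,t)[:1]
        s=bot.trace(n,t)[:1]
        if r: 
            v,u=r[0]['centre']; c,f=cal(n)
            print(n,t,round(r[0]['score'],2),np.round([u,v]),P[int(round(v)),int(round(u))], end=' ')
        if s:
            m=s[0]['region']; q=P[m&(d>0)]
            print('| box',np.round(s[0]['box']),round(s[0]['score'],2),'med',np.median(q,0),'p2',np.percentile(q,2,0),'p98',np.percentile(q,98,0),end='')
            np.save(f'm_{n}_{t}.npy',m)
        print()
```

```text
side tray 0.82 [290. 280.] [ 0.4562 -0.1047  0.0517] | box [246. 248. 356. 304.] 0.83 med [ 0.5202 -0.0425  0.0193] p2 [ 0.434  -0.1574 -0.0006] p98 [0.6196 0.0926 0.0617]
side small_bottle_center 0.9 [204. 227.] [0.4232 0.3571 0.0443] | box [198. 214. 212. 244.] 0.57 med [0.4245 0.3611 0.0335] p2 [ 0.4093  0.3507 -0.0016] p98 [0.4926 0.531  0.0746]
side tall_bottle_center 0.59 [283. 240.] [0.4965 0.0049 0.1016] | box [262. 203. 302. 274.] 0.67 med [0.5024 0.0102 0.0979] p2 [ 0.469  -0.0047  0.017 ] p98 [0.5452 0.0511 0.1773]
side jar_center 0.55 [348. 350.] [ 0.4231 -0.3913  0.0349] | box [332. 336. 363. 366.] 0.56 med [ 0.4276 -0.3827  0.0334] p2 [ 0.4106 -0.3946  0.003 ] p98 [ 0.4549 -0.3518  0.0407]
side flask_center 0.6 [318. 209.] [0.7536 0.2933 0.0543] | box [312. 189. 325. 230.] 0.94 med [0.7497 0.2943 0.0513] p2 [0.7341 0.2816 0.0037] p98 [0.7749 0.314  0.1098]
side panel_far_edge 0.8 [334. 253.] [ 0.683   0.0871 -0.0003] 
| box [250. 252. 256. 259.] 0.41 med [0.4687 0.1285 0.0325] p2 [0.4637 0.1195 0.0218] p98 [0.4754 0.1387 0.0389]
side panel_right_edge 0.43 [322. 290.] [ 
[... 679 characters left out ...]
3. 296. 478. 315.] 0.81 med [ 0.4352 -0.3652  0.0396] p2 [ 0.4117 -0.3903  0.0073] p98 [ 0.4593 -0.3438  0.0464]
top flask_center 0.84 [221. 181.] [0.751  0.3012 0.0966] | box [212. 173. 232. 197.] 0.83 med [0.7477 0.3015 0.0731] p2 [0.7344 0.2872 0.0094] p98 [0.7695 0.3254 0.1167]
top panel_far_edge 0.93 [338. 237.] [ 0.6146 -0.0158  0.0293] | box [300. 236. 369. 252.] 0.62 med [ 0.5985 -0.0077  0.0224] p2 [ 0.5741 -0.0978  0.0032] p98 [0.6217 0.0839 0.0399]
top panel_left_edge 0.77 [282. 268.] [0.5245 0.1353 0.0422] | box [277. 250. 299. 294.] 0.73 med [0.5145 0.1176 0.023 ] p2 [0.4648 0.093  0.0009] p98 [0.569  0.1451 0.0431]
top panel_right_edge 0.79 [389. 275.] [ 0.5122 -0.1573  0.0338]
```

Run:
```python
import cv2
im=cv2.imread('pics/top0.png'); cv2.imwrite('pics/topz.png',cv2.resize(im[200:330,250:420],None,fx=4.5,fy=4.5,interpolation=2))
im=cv2.imread('pics/side0.png'); cv2.imwrite('pics/sidez.png',cv2.resize(im[180:330,220:380],None,fx=4,fy=4,interpolation=2))
```

```text
(no output)
```

View pics/topz.png

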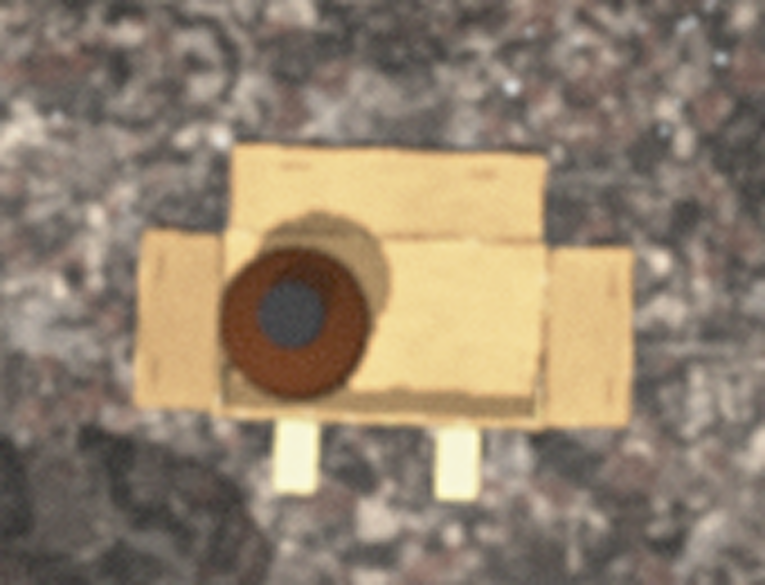

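View pics/sidez.png

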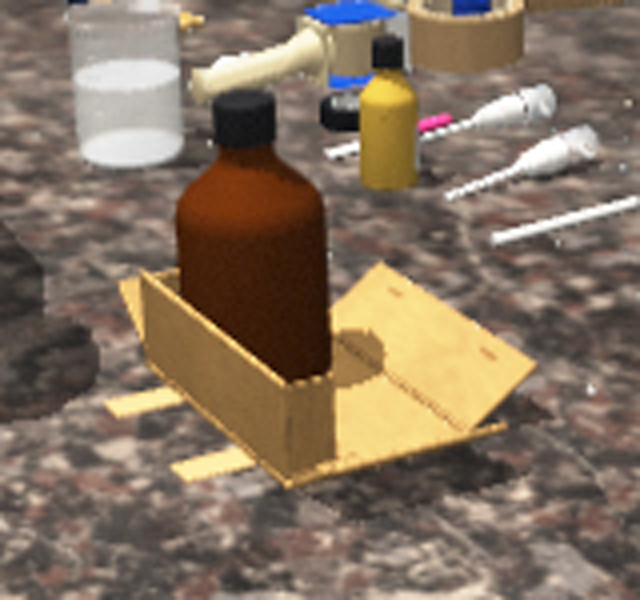

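```bash
cat > fit.py <<'E'
from h import *
from scipy.optimize import least_squares
np.set_printoptions(precision=4,suppress=True)
def model(p):
    x,y,w,a,b,c=p; L=.06
    pts=[[.058+L*np.cos(a),.096,.002+L*np.sin(a)],[.058+L*np.cos(a),-.096,.002+L*np.sin(a)],
     [.054,.1+L*np.cos(b),.002+L*np.sin(b)],[-.054,.1+L*np.cos(b),.002+L*np.sin(b)],
     [.054,-.1-L*np.cos(c),.002+L*np.sin(c)],[-.054,-.1-L*np.cos(c),.002+L*np.sin(c)],
     [.058,.096,.004],[.058,-.096,.004]]
    return np.array(pts)@R.from_euler('z',w).as_matrix().T+[x,y,0]
if __name__=='__main__':
    obs=np.array([(233,145),(546,155),(140,230),(133,408),(632,248),(632,428),(225,234),(548,242)])/4.5+[250,200]
    f=lambda p:(np.stack(proj('top',model(p)),-1)-obs).ravel()
    s=least_squares(f,[.53,-.01,0,.6,.6,.6]); print(s.x,s.fun.reshape(-1,2))
    # depth-only: plane fits per panel in tray frame
    P=cloud('top',np.load('top0.npy')); x,y,w=s.x[:3]
    Q=(P-[x,y,0])@R.from_euler('z',w).as_matrix(); Q=Q.reshape(-1,3)
    for nm,ax,sg,h,lim in(('far',0,1,.058,.09),('left',1,1,.1,.05),('right',1,-1,.1,.05)):
        r=sg*Q[:,ax]-h; o=Q[:,1-ax]; m=(r>.005)&(r<.045)&(abs(o)<lim)&(Q[:,2]<.07)&(Q[:,2]>-.01)
        A=np.c_[r[m],np.ones(m.sum())]; k=np.linalg.lstsq(A,Q[m,2],rcond=None)[0]; print(nm,m.sum(),np.arctan(k[0]),k)
    m=(abs(Q[:,0])<.04)&(Q[:,1]<-.03)&(Q[:,1]>-.09); print('floor z',np.median(Q[m,2]))
    # side view check
    P=cloud('side',np.load('side0.npy')).reshape(-1,3); Q=(P-[x,y,0])@R.from_euler('z',w).as_matrix()
    m=(abs(Q[:,0])<.04)&(Q[:,1]<-.03)&(Q[:,1]>-.09)&(abs(Q[:,2])<.02); print('floor z side',np.median(Q[m,2]))
    print(np.stack(proj('side',model(s.x)),-1))
    np.save('tray.npy',s.x)
    # circles
    for n,t,rad,z0,z1 in(('top','tall_bottle_center',.045,.05,.19),('side','tall_bottle_center',.045,.02,.13),('side','small_bottle_center',.0185,.01,.05),('top','small_bottle_center',.013,.065,.09),('side','flask_center',.0225,.01,.06),('side','jar_center',.0255,.005,.035)):
        d=np.load(n+'0.npy'); 
        m=np.load(f'm_{n}_{t}.npy')&(d>0); q=cloud(n,d)[m]; q=q[(q[:,2]>z0)&(q[:,2]<z1)]
        med=np.median(q[:,:2],0); q=q[np.linalg.norm(q[:,:2]-med,axis=1)<rad*1.5]
        if n=='top': print(t,n,'top med',np.median(q[q[:,2]>q[:,2].max()-.01],0)); continue
        c,f=cal(n); v=med-c['origin'][:2]; v/=np.linalg.norm(v)
        g=least_squares(lambda k:np.linalg.norm(q[:,:2]-k,axis=1)-rad,med+v*rad,loss='soft_l1',f_scale=.002); print(t,n,g.x,np.abs(g.fun).mean())
E
python3 fit.py
```

```text
[ 0.5148 -0.0099 -0.0128  0.5373  0.5776  0.5388] [[ 0.0025 -0.0318]
 [-0.0887  0.0406]
 [ 0.1254  0.3107]
 [-0.0788  0.0577]
 [ 0.4749  0.0755]
 [-0.4401 -0.503 ]
 [ 1.6699 -0.2223]
 [-1.6539  0.3044]]
far 998 0.5926789288656723 [0.6734 0.0049]
left 554 0.6575002718220898 [0.7721 0.0025]
right 553 0.5365729190511701 [0.5948 0.0061]
floor z 0.00414404195728868
floor z side 0.0037852579140075227
[[315.2111 246.0149]
 [355.131  271.506 ]
 [286.5492 243.0895]
 [248.1927 251.3943]
 [347.2539 285.6106]
 [303.6365 297.2032]
 [297.8379 260.4378]
 [336.1088 287.8514]]
tall_bottle_center top top med [0.5114 0.0418 0.1798]
tall_bottle_center side [0.5141 0.0437] 0.0031649299306440687
small_bottle_center side [0.4277 0.3735] 0.0024180302966957503
small_bottle_center top top med [0.4266 0.3739 0.0763]
flask_center side [0.7579 0.3083] 0.0025822968977440653
jar_center side [ 0.436  -0.3672] 0.0012857928037829068
```

```bash
cat > plan.py <<'E'
from h import *
import sys
from scipy.spatial.transform import Slerp
# tray frame helpers
t=np.load('tray.npy'); Tz=R.from_euler('z',t[2])
def w(p): return Tz.apply(p)+[t[0],t[1],0]
def rot(z,y): # tool z, tool y in world
    z=np.array(z,float);z/=np.linalg.norm(z);y=np.array(y,float);y-=z*(y@z);y/=np.linalg.norm(y)
    return R.from_matrix(np.c_[np.cross(y,z),y,z])
def plan(p,Rt,n,p0=None,R0=None):
    o=bot.observe()
    p0=o['position'] if p0 is None else np.array(p0); R0=R.from_euler('xyz',o['tool_rot']) if R0 is None else R0
    Rt=R0 if Rt is None else Rt
    S=Slerp([0,1],R.concatenate([R0,Rt])); a=R0; 
    print('dist',np.linalg.norm(p-p0)*1e3/n,'ang',(R0.inv()*Rt).magnitude()*57.3/n,'per row')
    for i in range(1,n+1):
        b=S(i/n); d=a.inv().apply((np.array(p)-p0)/n)*1e3; r=(a.inv()*b).as_rotvec()
        print('{"dx":%.0f,"dy":%.0f,"dz":%.0f,"rx":%.3f,"ry":%.3f,"rz":%.3f},'%(*d,*r)); a=b
def tiltL(a): # left panel: pointing -y & down
    return Tz*rot([0,-np.sin(a),-np.cos(a)],[1,0,0])
def st():
    o=bot.observe(); p=Tz.inv().apply(o['position']-[t[0],t[1],0])
    print('t',round(o['clock'],2),'pos',o['position'].round(4),'tray',(p*1e3).round(1),'rot',o['tool_rot'].round(3),'F',o['force'].round(1),'q',o['qpos'].round(2),'w',round(o['grip_width'],4))
E
python3 - <<'E'
from plan import *
st(); print(w([0,.21,.15]))
plan(w([0,.23,.16]),tiltL(.75),12)
E
```

```text
t 1.7 pos [0.2576 0.5694 0.2313] tray [-264.6  576.   231.3] rot [-3.142 -0.     2.717] F [-0.3 -0.8 -0.1] q [-1.22  0.52 -0.04  1.6   0.02  1.02 -0.11] w 0.0854
[0.51747108 0.20004659 0.15      ]
dist 36.78110779735025 ang 6.4777301019793585 per row
{"dx":-32,"dy":-18,"dz":6,"rx":0.036,"ry":-0.055,"rz":0.092},
{"dx":-33,"dy":-14,"dz":8,"rx":0.036,"ry":-0.055,"rz":0.092},
{"dx":-33,"dy":-11,"dz":11,"rx":0.036,"ry":-0.055,"rz":0.092},
{"dx":-34,"dy":-7,"dz":13,"rx":0.036,"ry":-0.055,"rz":0.092},
{"dx":-33,"dy":-4,"dz":15,"rx":0.036,"ry":-0.055,"rz":0.092},
{"dx":-33,"dy":-0,"dz":17,"rx":0.036,"ry":-0.055,"rz":0.092},
{"dx":-32,"dy":3,"dz":18,"rx":0.036,"ry":-0.055,"rz":0.092},
{"dx":-30,"dy":7,"dz":20,"rx":0.036,"ry":-0.055,"rz":0.092},
{"dx":-28,"dy":10,"dz":21,"rx":0.036,"ry":-0.055,"rz":0.092},
{"dx":-26,"dy":14,"dz":22,"rx":0.036,"ry":-0.055,"rz":0.092},
{"dx":-23,"dy":17,"dz":23,"rx":0.036,"ry":-0.055,"rz":0.092},
{"dx":-20,"dy":19,"dz":24,"rx":0.036,"ry":-0.055,"rz":0.092},
```

```bash
python3 -m inch '[{"dx":-32,"dy":-18,"dz":6,"rx":0.036,"ry":-0.055,"rz":0.092,"hand":1},{"dx":-33,"dy":-14,"dz":8,"rx":0.036,"ry":-0.055,"rz":0.092,"hand":1},{"dx":-33,"dy":-11,"dz":11,"rx":0.036,"ry":-0.055,"rz":0.092,"hand":1},{"dx":-34,"dy":-7,"dz":13,"rx":0.036,"ry":-0.055,"rz":0.092,"hand":1},{"dx":-33,"dy":-4,"dz":15,"rx":0.036,"ry":-0.055,"rz":0.092,"hand":1},{"dx":-33,"dy":0,"dz":17,"rx":0.036,"ry":-0.055,"rz":0.092,"hand":1}]' 40
python3 - <<'E'
from plan import *
st()
plan(w([0,.23,.16]),tiltL(.75),8)
E
```

```text
clock: 2.3
position: [0.3887, 0.394, 0.1948]
tool_rot: [-3.021, 0.373, 2.177]
force: [0.3, 1.0, -0.9]
grip_width: 0.0001
t 2.3 pos [0.3887 0.394  0.1948] tray [-131.2  402.3  194.8] rot [-3.021  0.373  2.177] F [ 0.3  1.  -0.9] q [-1.23  0.6   0.24  1.67  0.17  1.15 -0.51] w 0.0001
dist 27.419607899336874 ang 4.830033073421777 per row
{"dx":-24,"dy":3,"dz":14,"rx":0.027,"ry":-0.041,"rz":0.068},
{"dx":-23,"dy":4,"dz":15,"rx":0.027,"ry":-0.041,"rz":0.068},
{"dx":-22,"dy":6,"dz":15,"rx":0.027,"ry":-0.041,"rz":0.068},
{"dx":-21,"dy":8,"dz":16,"rx":0.027,"ry":-0.041,"rz":0.068},
{"dx":-19,"dy":10,"dz":17,"rx":0.027,"ry":-0.041,"rz":0.068},
{"dx":-18,"dy":12,"dz":17,"rx":0.027,"ry":-0.041,"rz":0.068},
{"dx":-16,"dy":13,"dz":17,"rx":0.027,"ry":-0.041,"rz":0.068},
{"dx":-15,"dy":15,"dz":18,"rx":0.027,"ry":-0.041,"rz":0.068},
```

```bash
python3 -m inch '[{"dx":-24,"dy":3,"dz":14,"rx":0.027,"ry":-0.041,"rz":0.068},{"dx":-23,"dy":4,"dz":15,"rx":0.027,"ry":-0.041,"rz":0.068},{"dx":-22,"dy":6,"dz":15,"rx":0.027,"ry":-0.041,"rz":0.068},{"dx":-21,"dy":8,"dz":16,"rx":0.027,"ry":-0.041,"rz":0.068},{"dx":-19,"dy":10,"dz":17,"rx":0.027,"ry":-0.041,"rz":0.068},{"dx":-18,"dy":12,"dz":17,"rx":0.027,"ry":-0.041,"rz":0.068},{"dx":-16,"dy":13,"dz":17,"rx":0.027,"ry":-0.041,"rz":0.068},{"dx":-15,"dy":15,"dz":18,"rx":0.027,"ry":-0.041,"rz":0.068}]'
python3 - <<'E'
from plan import *
st()
plan(w([0,.190,.018]),tiltL(.75),6)
E
```

```text
t 2.3 pos [0.3887 0.394  0.1948] tray [-131.2  402.3  194.8] rot [-3.021  0.373  2.177] F [ 0.3  1.  -0.9] q [-1.23  0.6   0.24  1.67  0.17  1.15 -0.51] w 0.0001
dist 50.972376037956415 ang 6.440044097895703 per row
{"dx":-28,"dy":2,"dz":43,"rx":0.036,"ry":-0.055,"rz":0.091},
{"dx":-25,"dy":6,"dz":44,"rx":0.036,"ry":-0.055,"rz":0.091},
{"dx":-22,"dy":10,"dz":45,"rx":0.036,"ry":-0.055,"rz":0.091},
{"dx":-18,"dy":14,"dz":46,"rx":0.036,"ry":-0.055,"rz":0.091},
{"dx":-14,"dy":17,"dz":46,"rx":0.036,"ry":-0.055,"rz":0.091},
{"dx":-10,"dy":19,"dz":46,"rx":0.036,"ry":-0.055,"rz":0.091},schema error: expected keys dx, dy, dz, rx, ry, rz, hand
```

```bash
python3 -m inch '[{"dx":-24,"dy":3,"dz":14,"rx":0.027,"ry":-0.041,"rz":0.068,"hand":1},{"dx":-23,"dy":4,"dz":15,"rx":0.027,"ry":-0.041,"rz":0.068,"hand":1},{"dx":-22,"dy":6,"dz":15,"rx":0.027,"ry":-0.041,"rz":0.068,"hand":1},{"dx":-21,"dy":8,"dz":16,"rx":0.027,"ry":-0.041,"rz":0.068,"hand":1},{"dx":-19,"dy":10,"dz":17,"rx":0.027,"ry":-0.041,"rz":0.068,"hand":1},{"dx":-18,"dy":12,"dz":17,"rx":0.027,"ry":-0.041,"rz":0.068,"hand":1},{"dx":-16,"dy":13,"dz":17,"rx":0.027,"ry":-0.041,"rz":0.068,"hand":1},{"dx":-15,"dy":15,"dz":18,"rx":0.027,"ry":-0.041,"rz":0.068,"hand":1}]'
sed -i 's/"rz":%.3f}/"rz":%.3f,"hand":1}/' plan.py
python3 - <<'E'
from plan import *
st()
plan(w([0,.190,.018]),tiltL(.75),6)
save('side','side1.png')
E
```

```text
clock: 3.1
position: [0.5177, 0.2198, 0.159]
tool_rot: [-3.137, 0.747, 1.563]
force: [0.5, -0.3, 0.0]
grip_width: 0.0001
t 3.1 pos [0.5177 0.2198 0.159 ] tray [-1.000e-01  2.298e+02  1.590e+02] rot [-3.137  0.747  1.563] F [ 0.5 -0.3  0. ] q [-1.08  0.86  0.48  1.56  0.21  1.29 -0.78] w 0.0001
dist 24.416254038359668 ang 0.04889426254718057 per row
{"dx":11,"dy":0,"dz":22,"rx":-0.000,"ry":-0.001,"rz":0.001,"hand":1},
{"dx":11,"dy":0,"dz":22,"rx":-0.000,"ry":-0.001,"rz":0.001,"hand":1},
{"dx":11,"dy":0,"dz":22,"rx":-0.000,"ry":-0.001,"rz":0.001,"hand":1},
{"dx":11,"dy":0,"dz":22,"rx":-0.000,"ry":-0.001,"rz":0.001,"hand":1},
{"dx":11,"dy":0,"dz":22,"rx":-0.000,"ry":-0.001,"rz":0.001,"hand":1},
{"dx":11,"dy":0,"dz":22,"rx":-0.000,"ry":-0.001,"rz":0.001,"hand":1},
```

View pics/side1.png

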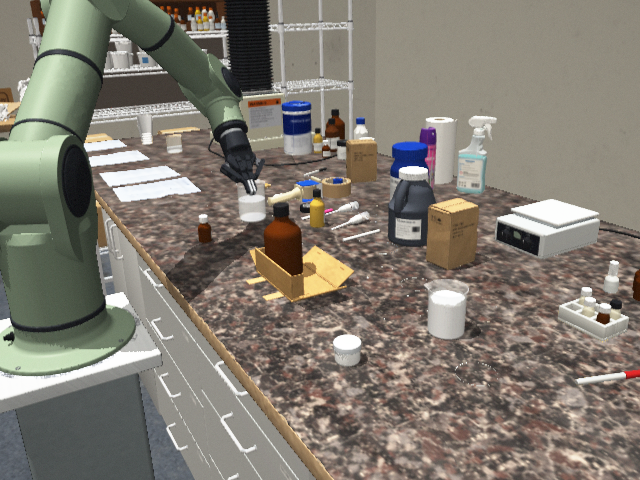

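```bash
python3 -m inch '[{"dx":12,"dy":0,"dz":22,"rx":0,"ry":0,"rz":0,"hand":1},{"dx":12,"dy":0,"dz":22,"rx":0,"ry":0,"rz":0,"hand":1},{"dx":12,"dy":0,"dz":22,"rx":0,"ry":0,"rz":0,"hand":1},{"dx":11,"dy":0,"dz":22,"rx":0,"ry":0,"rz":0,"hand":1},{"dx":11,"dy":0,"dz":22,"rx":0,"ry":0,"rz":0,"hand":1},{"dx":11,"dy":0,"dz":24,"rx":0,"ry":0,"rz":0,"hand":1},{"dx":-8,"dy":0,"dz":7,"rx":0,"ry":0,"rz":0,"hand":1},{"dx":-8,"dy":0,"dz":7,"rx":0,"ry":0,"rz":0,"hand":1},{"dx":-8,"dy":0,"dz":7,"rx":0,"ry":0,"rz":0,"hand":1}]'
python3 - <<'E'
from plan import *
st()
E
```

```text
clock: 4.05
position: [0.5165, 0.1474, 0.0161]
tool_rot: [-3.138, 0.745, 1.565]
force: [0.4, 0.1, 0.1]
grip_width: -0.0002
t 4.05 pos [0.5165 0.1474 0.0161] tray [ -0.3 157.4  16.1] rot [-3.138  0.745  1.565] F [0.4 0.1 0.1] q [-1.    1.03  0.45  1.7   0.21  0.97 -0.83] w -0.0002
```

```bash
python3 -m inch '[{"dx":-5,"dy":0,"dz":1.5,"rx":0,"ry":0,"rz":0,"hand":1},{"dx":-5,"dy":0,"dz":1.5,"rx":0,"ry":0,"rz":0,"hand":1},{"dx":-5,"dy":0,"dz":1.5,"rx":0,"ry":0,"rz":0,"hand":1},{"dx":-5,"dy":0,"dz":1.5,"rx":0,"ry":0,"rz":0,"hand":1},{"dx":-5,"dy":0,"dz":1.5,"rx":0,"ry":0,"rz":0,"hand":1},{"dx":-5,"dy":0,"dz":1.5,"rx":0,"ry":0,"rz":0,"hand":1},{"dx":-5,"dy":0,"dz":1.5,"rx":0,"ry":0,"rz":0,"hand":1},{"dx":-5,"dy":0,"dz":1.5,"rx":0,"ry":0,"rz":0,"hand":1},{"dx":0,"dy":0,"dz":0,"rx":0,"ry":0,"rz":0,"hand":1}]'
python3 - <<'E'
from plan import *
st()
im,d=save('top','top2.png'); cv2.imwrite('pics/top2z.png',cv2.resize(im[200:330,250:420,::-1],None,fx=4.5,fy=4.5,interpolation=2))
im,d=save('side','side2.png'); cv2.imwrite('pics/side2z.png',cv2.resize(im[180:330,220:380,::-1],None,fx=4,fy=4,interpolation=2))
E
```

```text
clock: 4.95
position: [0.5157, 0.1097, 0.0335]
tool_rot: [-3.136, 0.746, 1.565]
force: [0.9, -0.6, -0.3]
grip_width: 0.0
t 4.95 pos [0.5157 0.1097 0.0335] tray [ -0.6 119.7  33.5] rot [-3.136  0.746  1.565] F [ 0.9 -0.6 -0.3] q [-0.98  0.99  0.48  1.77  0.24  0.92 -0.81] w 0.0
```

View pics/top2z.png

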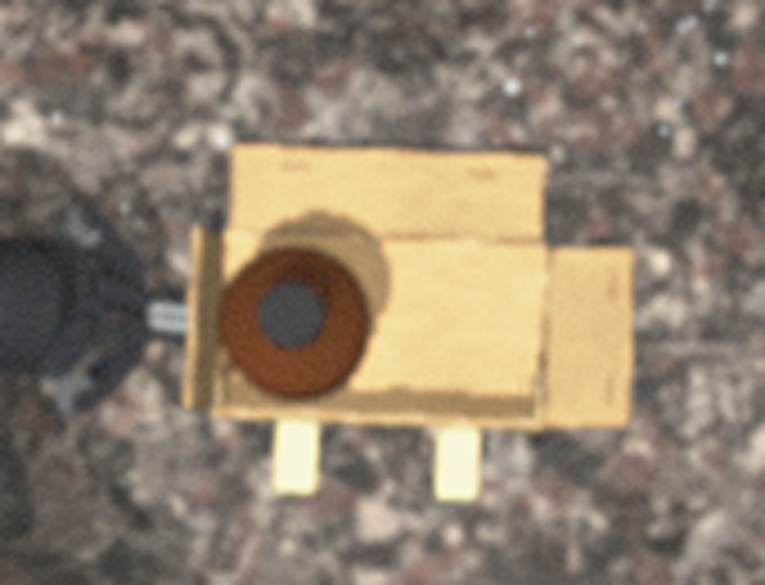

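View pics/side2z.png

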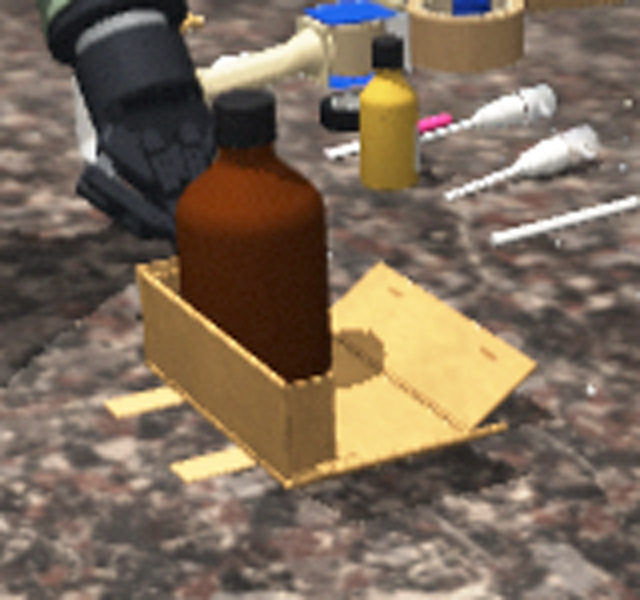

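The top zoom shows the left panel about 1.25 rad up (its free edge is at about x=190), with the fingertips on it and the bottle unmoved. I'll finish this fold slowly.

```bash
python3 -m inch '[{"dx":-2.5,"dy":0,"dz":1,"rx":0,"ry":0,"rz":0,"hand":1},{"dx":-2.5,"dy":0,"dz":1,"rx":0,"ry":0,"rz":0,"hand":1},{"dx":-2.5,"dy":0,"dz":1,"rx":0,"ry":0,"rz":0,"hand":1},{"dx":-1.5,"dy":0,"dz":0.7,"rx":0,"ry":0,"rz":0,"hand":1},{"dx":0,"dy":0,"dz":0,"rx":0,"ry":0,"rz":0,"hand":1}]'
cat > look.py <<'E'
import sys
from plan import *
st(); k=sys.argv[1]
im,d=save('top','top%s.png'%k); np.save('topd.npy',d); cv2.imwrite('pics/top%sz.png'%k,cv2.resize(im[200:330,250:420,::-1],None,fx=4.5,fy=4.5,interpolation=2))
im,d2=save('side','side%s.png'%k); np.save('sided.npy',d2); cv2.imwrite('pics/side%sz.png'%k,cv2.resize(im[180:330,220:380,::-1],None,fx=4,fy=4,interpolation=2))
# outlines for upright panels in zoomed top (drawn)
z=cv2.imread('pics/top%sz.png'%k)
c=[[.062-.002,.096,.062],[.06,-.096,.062],[.054,.102,.062],[-.054,.102,.062],[.054,-.102,.062],[-.054,-.102,.062]]
u,v=proj('top',w(np.array(c))); q=((np.c_[u,v]-[250,200])*4.5+2).astype(int)
for a,b in((0,1),(2,3),(4,5)): cv2.line(z,tuple(map(int,q[a])),tuple(map(int,q[b])),(0,255,0),1)
cv2.imwrite('pics/top%sz.png'%k,z)
E
python3 look.py 3
```

```text
clock: 5.55
position: [0.5157, 0.1012, 0.0367]
tool_rot: [-3.136, 0.746, 1.566]
force: [0.4, 0.1, 0.2]
grip_width: 0.0001
t 5.55 pos [0.5157 0.1012 0.0367] tray [ -0.5 111.1  36.7] rot [-3.136  0.746  1.566] F [0.4 0.1 0.2] q [-0.97  0.98  0.48  1.78  0.25  0.91 -0.8 ] w 0.0001
```

View pics/top3z.png

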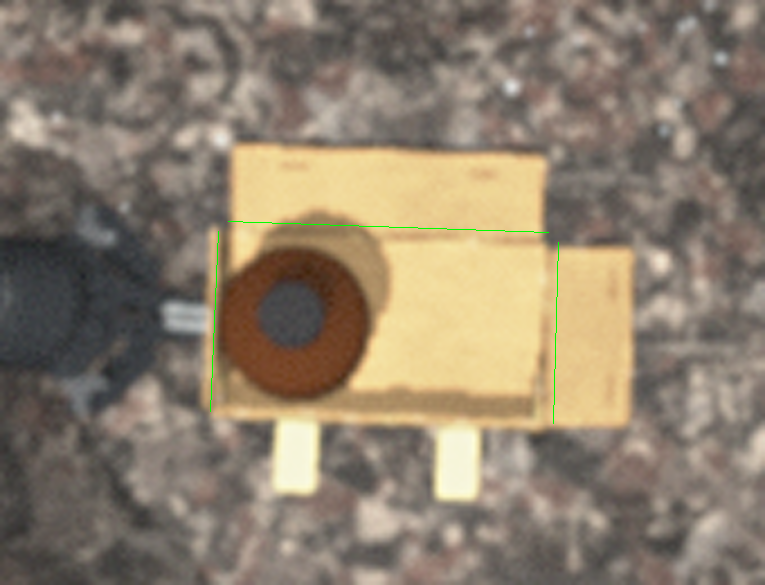

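```bash
python3 -m inch '[{"dx":-0.7,"dy":0,"dz":0.7,"rx":0,"ry":0,"rz":0,"hand":1},{"dx":-0.7,"dy":0,"dz":0.7,"rx":0,"ry":0,"rz":0,"hand":1},{"dx":-0.7,"dy":0,"dz":0.7,"rx":0,"ry":0,"rz":0,"hand":1},{"dx":0,"dy":0,"dz":0,"rx":0,"ry":0,"rz":0,"hand":1}]'; python3 look.py 4
```

```text
clock: 6.05
position: [0.5157, 0.0984, 0.0364]
tool_rot: [-3.136, 0.746, 1.566]
force: [-1.0, 0.7, 0.6]
grip_width: 0.0002
t 6.05 pos [0.5157 0.0984 0.0364] tray [ -0.5 108.3  36.4] rot [-3.136  0.746  1.566] F [-1.   0.7  0.6] q [-0.97  0.98  0.48  1.79  0.25  0.91 -0.8 ] w 0.0002
```

View pics/top4z.png

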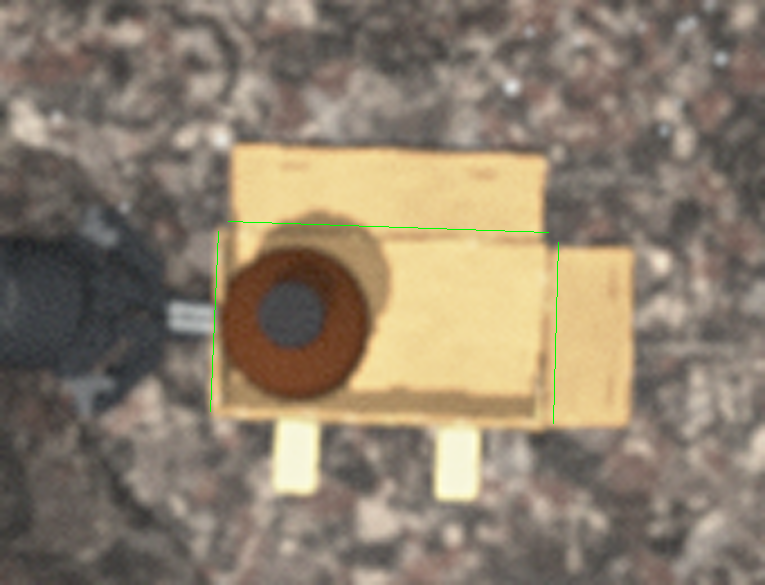

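Run:
```python
from plan import *
P=cloud('top',np.load('topd.npy')).reshape(-1,3)
for x0 in np.arange(.58,.9,.04):
    print(round(x0,2),[int(1e3*P[(P[:,0]>=x0)&(P[:,0]<x0+.04)&(P[:,1]>=y0)&(P[:,1]<y0+.05)][:,2].max(initial=-1)) for y0 in np.arange(-.3,.35,.05)])
V=Tz*rot([0,0,-1],[1,0,0])
st()
plan(w([0.02,.20,.24]),V,6,p0=w([-.0005,.1583,.0364]),R0=tiltL(.75))
plan(w([.165,-.06,.20]),V,8,p0=w([0.02,.20,.24]),R0=V)
```

```text
0.58 [11, 9, 8, 38, 45, 40, 41, 41, 9, 9, 9, 295, 315]
0.62 [9, 10, 8, 36, 39, 40, 41, 41, 10, 10, 10, 10, 9]
0.66 [10, 10, 9, 10, 11, 10, 10, 10, 9, 10, 10, 9, 10]
0.7 [9, 12, 10, 13, 11, 10, 10, 13, 11, 11, 13, 73, 81]
0.74 [10, 10, 11, 10, 9, 8, 9, 10, 15, 15, 11, 114, 118]
0.78 [10, 10, 8, 11, 12, 10, 14, 10, 11, 15, 10, 15, 8]
0.82 [9, 8, 150, 158, 157, 10, 136, 146, 9, 17, 24, 27, 14]
0.86 [12, 12, 154, 157, 162, 13, 203, 204, 161, 13, 31, 35, 11]
0.9 [11, 13, 155, 159, 159, 11, 206, 205, 201, 11, 11, 34, 12]
t 6.15 pos [0.5157 0.0984 0.0364] tray [ -0.5 108.4  36.4] rot [-3.136  0.746  1.566] F [-0.1  0.2  0.6] q [-0.97  0.98  0.48  1.79  0.25  0.91 -0.8 ] w -0.0
dist 34.805850402227236 ang 7.162499999999998 per row
{"dx":-18,"dy":3,"dz":-30,"rx":0.000,"ry":0.125,"rz":-0.000,"hand":1},
{"dx":-14,"dy":3,"dz":-32,"rx":0.000,"ry":0.125,"rz":0.000,"hand":1},
{"dx":-10,"dy":3,"dz":-33,"rx":-0.000,"ry":0.125,"rz":0.000,"hand":1},
{"dx":-6,"dy":3,"dz":-34,"rx":0.000,"ry":0.125,"rz":-0.000,"hand":1},
{"dx":-2,"dy":3,"dz":-35,"rx":-0.000,"ry":0.125,"rz":0.000,"hand":1},
{"dx":3,"dy":3,"dz":-35,"rx":0.000,"ry":0.125,"rz":-0.000,"hand":1},
dist 37.546845739688976 ang 0.0 per row
{"dx":-33,"dy":18,"dz":5,"rx":0.000,"ry":0.000,"rz":0.000,"hand":1},
{"dx":-33,"dy":18,"dz":5,"rx":0.000,"ry":0.000,"rz":0.000,"hand":1},
{"dx":-33,"dy":18,"dz":5,"rx":0.000,"ry":0.000,"rz":0.000,"hand":1},
{"dx":-33,"dy":18,"dz":5,"rx":0.000,"ry":0.000,"rz":0.000,"hand":1},
{"dx":-33,"dy":18,"dz":5,"rx":0.000,"ry":0.000,"rz":0.000,"hand":1},
{"dx":-33,"dy":18,"dz":5,"rx":0.000,"ry":0.000,"rz":0.000,"hand":1},
{"dx":-33,"dy":18,"dz":5,"rx":0.000,"ry":0.000,"rz":0.000,"hand":1},
{"dx":-33,"dy":18,"dz":5,"rx":0.000,"ry":0.000,"rz":0.000,"hand":1},
```

```bash
python3 -m inch '[{"dx":12,"dy":0,"dz":-11,"rx":0,"ry":0,"rz":0,"hand":1},{"dx":24,"dy":0,"dz":-23,"rx":0,"ry":0,"rz":0,"hand":1},{"dx":-18,"dy":3,"dz":-30,"rx":0,"ry":0.125,"rz":0,"hand":1},{"dx":-14,"dy":3,"dz":-32,"rx":0,"ry":0.125,"rz":0,"hand":1},{"dx":-10,"dy":3,"dz":-33,"rx":0,"ry":0.125,"rz":0,"hand":1},{"dx":-6,"dy":3,"dz":-34,"rx":0,"ry":0.125,"rz":0,"hand":1},{"dx":-2,"dy":3,"dz":-35,"rx":0,"ry":0.125,"rz":0,"hand":1},{"dx":3,"dy":3,"dz":-35,"rx":0,"ry":0.125,"rz":0,"hand":1}]'
python3 - <<'E'
from plan import *
V=Tz*rot([0,0,-1],[1,0,0])
st()
plan(w([.165,-.06,.20]),V,9)
E
```

```text
clock: 6.95
position: [0.5356, 0.1907, 0.2445]
tool_rot: [-3.139, -0.01, 1.564]
force: [0.6, 0.4, -1.1]
grip_width: -0.0001
t 6.95 pos [0.5356 0.1907 0.2445] tray [ 18.2 200.9 244.5] rot [-3.139 -0.01   1.564] F [ 0.6  0.4 -1.1] q [-0.62  0.43  0.24  1.75 -0.13  0.98 -0.33] w -0.0001
dist 33.629355811913584 ang 0.07780286985690511 per row
{"dx":-29,"dy":16,"dz":5,"rx":-0.000,"ry":-0.001,"rz":0.001,"hand":1},
{"dx":-29,"dy":16,"dz":5,"rx":-0.000,"ry":-0.001,"rz":0.001,"hand":1},
{"dx":-29,"dy":16,"dz":5,"rx":-0.000,"ry":-0.001,"rz":0.001,"hand":1},
{"dx":-29,"dy":16,"dz":5,"rx":-0.000,"ry":-0.001,"rz":0.001,"hand":1},
{"dx":-29,"dy":16,"dz":5,"rx":-0.000,"ry":-0.001,"rz":0.001,"hand":1},
{"dx":-29,"dy":16,"dz":5,"rx":-0.000,"ry":-0.001,"rz":0.001,"hand":1},
{"dx":-29,"dy":16,"dz":5,"rx":-0.000,"ry":-0.001,"rz":0.001,"hand":1},
{"dx":-29,"dy":16,"dz":5,"rx":-0.000,"ry":-0.001,"rz":0.001,"hand":1},
{"dx":-29,"dy":16,"dz":5,"rx":-0.000,"ry":-0.001,"rz":0.001,"hand":1},
```

```bash
python3 -m inch '[{"dx":-29,"dy":16,"dz":5,"rx":0,"ry":0,"rz":0,"hand":1},{"dx":-29,"dy":16,"dz":5,"rx":0,"ry":0,"rz":0,"hand":1},{"dx":-29,"dy":16,"dz":5,"rx":0,"ry":0,"rz":0,"hand":1},{"dx":-29,"dy":16,"dz":5,"rx":0,"ry":0,"rz":0,"hand":1},{"dx":-29,"dy":16,"dz":5,"rx":0,"ry":0,"rz":0,"hand":1},{"dx":-29,"dy":16,"dz":5,"rx":0,"ry":0,"rz":0,"hand":1},{"dx":-29,"dy":16,"dz":5,"rx":0,"ry":0,"rz":0,"hand":1},{"dx":-29,"dy":16,"dz":5,"rx":0,"ry":0,"rz":0,"hand":1},{"dx":-29,"dy":16,"dz":5,"rx":0,"ry":0,"rz":0,"hand":1}]'; 
python3 look.py 5
python3 - <<'E'
from plan import *
V=Tz*rot([0,0,-1],[1,0,0])
plan(w([.15,-.06,.02]),V,6)
plan(w([.085,-.06,.02]),V,10,p0=w([.15,-.06,.02]))
E
```

```text
clock: 7.85
position: [0.6778, -0.0726, 0.195]
tool_rot: [-3.137, -0.005, 1.563]
force: [0.3, 0.2, -0.6]
grip_width: 0.0
t 7.85 pos [ 0.6778 -0.0726  0.195 ] tray [163.8 -60.6 195. ] rot [-3.137 -0.005  1.563] F [ 0.3  0.2 -0.6] q [-0.13  0.67  0.26  1.48 -0.19  1.03  0.16] w 0.0
dist 29.133931245883478 ang 0.05404047250442576 per row
{"dx":1,"dy":-2,"dz":29,"rx":-0.001,"ry":-0.000,"rz":0.000,"hand":1},
{"dx":1,"dy":-2,"dz":29,"rx":-0.001,"ry":-0.000,"rz":0.000,"hand":1},
{"dx":1,"dy":-2,"dz":29,"rx":-0.001,"ry":-0.000,"rz":0.000,"hand":1},
{"dx":1,"dy":-2,"dz":29,"rx":-0.001,"ry":-0.000,"rz":0.000,"hand":1},
{"dx":1,"dy":-2,"dz":29,"rx":-0.001,"ry":-0.000,"rz":0.000,"hand":1},
{"dx":1,"dy":-2,"dz":29,"rx":-0.001,"ry":-0.000,"rz":0.000,"hand":1},
dist 6.500000000000002 ang 0.03242428350265546 per row
{"dx":0,"dy":-6,"dz":0,"rx":-0.001,"ry":-0.000,"rz":0.000,"hand":1},
{"dx":0,"dy":-6,"dz":0,"rx":-0.001,"ry":-0.000,"rz":0.000,"hand":1},
{"dx":0,"dy":-6,"dz":0,"rx":-0.001,"ry":-0.000,"rz":0.000,"hand":1},
{"dx":0,"dy":-6,"dz":0,"rx":-0.001,"ry":-0.000,"rz":0.000,"hand":1},
{"dx":0,"dy":-6,"dz":0,"rx":-0.001,"ry":-0.000,"rz":0.000,"hand":1},
{"dx":0,"dy":-6,"dz":0,"rx":-0.001,"ry":-0.000,"rz":0.000,"hand":1},
{"dx":0,"dy":-6,"dz":0,"rx":-0.001,"ry":-0.000,"rz":0.000,"hand":1},
{"dx":0,"dy":-6,"dz":0,"rx":-0.001,"ry":-0.000,"rz":0.000,"hand":1},
{"dx":0,"dy":-6,"dz":0,"rx":-0.001,"ry":-0.000,"rz":0.000,"hand":1},
{"dx":0,"dy":-6,"dz":0,"rx":-0.001,"ry":-0.000,"rz":0.000,"hand":1},
```

View pics/top5z.png

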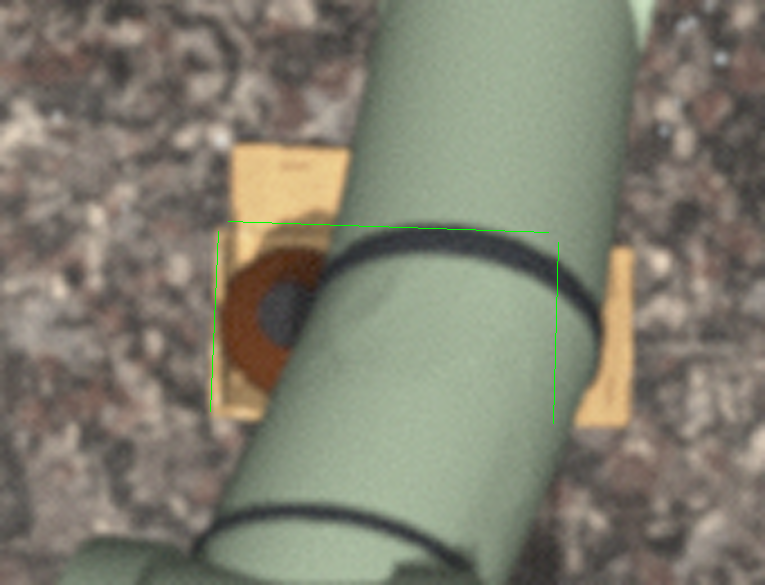

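View pics/side5.png

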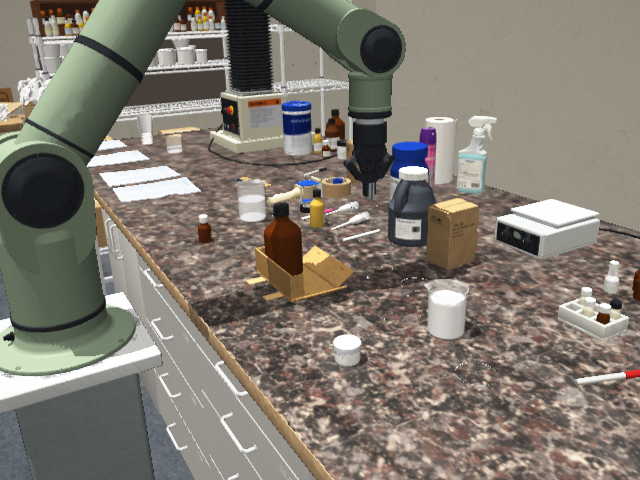

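```bash
python3 -m inch '[{"dx":0,"dy":-2,"dz":29,"rx":0,"ry":0,"rz":0,"hand":1},{"dx":0,"dy":-2,"dz":29,"rx":0,"ry":0,"rz":0,"hand":1},{"dx":0,"dy":-2,"dz":29,"rx":0,"ry":0,"rz":0,"hand":1},{"dx":0,"dy":-2,"dz":29,"rx":0,"ry":0,"rz":0,"hand":1}]'; 
python3 look.py 6
```

```text
clock: 8.35
position: [0.6686, -0.0705, 0.0782]
tool_rot: [-3.137, -0.005, 1.564]
force: [0.3, 1.0, 0.5]
grip_width: -0.0002
t 8.35 pos [ 0.6686 -0.0705  0.0782] tray [154.6 -58.5  78.2] rot [-3.137 -0.005  1.564] F [0.3 1.  0.5] q [-0.12  0.79  0.22  1.58 -0.22  0.8   0.19] w -0.0002
```

View pics/side6.png

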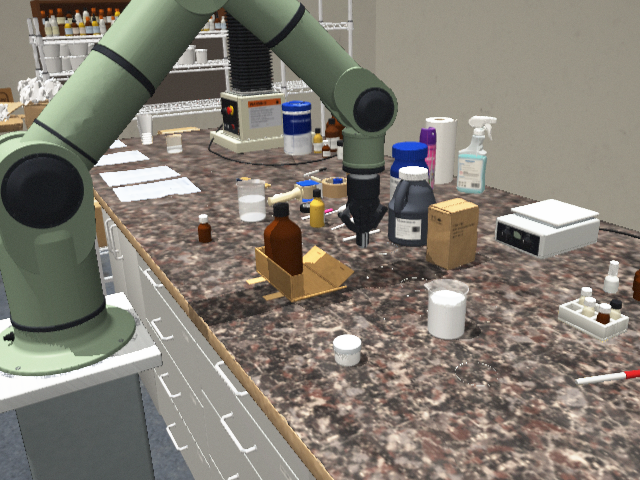

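```bash
python3 -m inch '[{"dx":0,"dy":0,"dz":29,"rx":0,"ry":0,"rz":0,"hand":1},{"dx":0,"dy":0,"dz":29,"rx":0,"ry":0,"rz":0,"hand":1},{"dx":0,"dy":-10,"dz":0,"rx":0,"ry":0,"rz":0,"hand":1},{"dx":0,"dy":-10,"dz":0,"rx":0,"ry":0,"rz":0,"hand":1},{"dx":0,"dy":-9,"dz":0,"rx":0,"ry":0,"rz":0,"hand":1},{"dx":0,"dy":-9,"dz":0,"rx":0,"ry":0,"rz":0,"hand":1},{"dx":0,"dy":-9,"dz":0,"rx":0,"ry":0,"rz":0,"hand":1},{"dx":0,"dy":-9,"dz":0,"rx":0,"ry":0,"rz":0,"hand":1},{"dx":0,"dy":-7,"dz":0,"rx":0,"ry":0,"rz":0,"hand":1},{"dx":0,"dy":-5,"dz":0,"rx":0,"ry":0,"rz":0,"hand":1}]'; 
python3 look.py 7
```

```text
clock: 9.45
position: [0.6202, -0.0727, 0.0332]
tool_rot: [3.102, -0.001, 1.563]
force: [70.6, -4.7, 79.0]
grip_width: -0.0001
t 9.45 pos [ 0.6202 -0.0727  0.0332] tray [106.2 -61.4  33.2] rot [ 3.102e+00 -1.000e-03  1.563e+00] F [70.6 -4.7 79. ] q [-0.1   0.77  0.19  1.77 -0.24  0.58  0.22] w -0.0001
```

View pics/side7z.png

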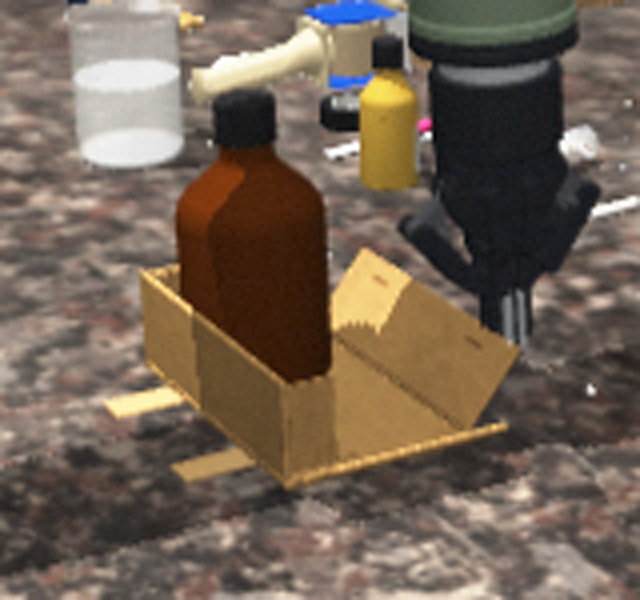

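View pics/top7z.png

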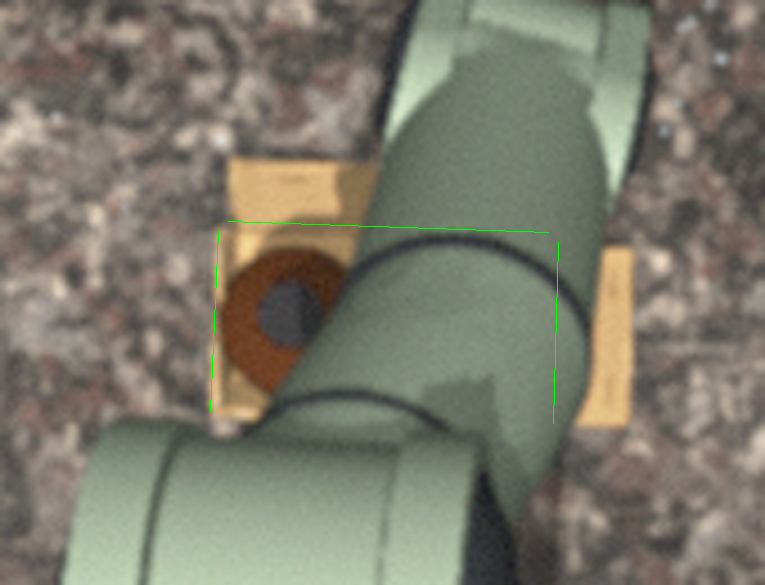

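```bash
python3 -m inch '[{"dx":0,"dy":5,"dz":-3,"rx":0,"ry":0,"rz":0,"hand":1},{"dx":0,"dy":10,"dz":-6,"rx":0,"ry":0,"rz":0,"hand":1},{"dx":0,"dy":15,"dz":-6,"rx":0,"ry":0,"rz":0,"hand":1}]'; 
python3 look.py 8
```

```text
clock: 9.85
position: [0.6319, -0.0712, 0.0393]
tool_rot: [3.141, -0.005, 1.563]
force: [-1.1, 0.2, -1.1]
grip_width: 0.0001
t 9.85 pos [ 0.6319 -0.0712  0.0393] tray [117.9 -59.8  39.3] rot [ 3.141 -0.005  1.563] F [-1.1  0.2 -1.1] q [-0.11  0.79  0.2   1.7  -0.24  0.67  0.21] w 0.0001
```

View pics/side8z.png

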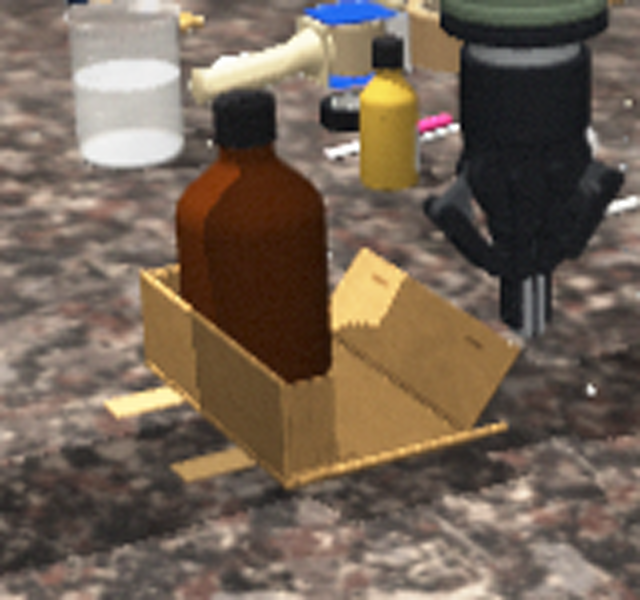

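```bash
python3 -m inch '[{"dx":0,"dy":10,"dz":-10,"rx":0,"ry":0,"rz":0.14,"hand":1},{"dx":0,"dy":10,"dz":-10,"rx":0,"ry":0,"rz":0.14,"hand":1},{"dx":0,"dy":5,"dz":-10,"rx":0,"ry":0,"rz":0.14,"hand":1},{"dx":0,"dy":0,"dz":0,"rx":0,"ry":0,"rz":0.14,"hand":1},{"dx":0,"dy":0,"dz":0,"rx":0,"ry":0,"rz":0.14,"hand":1},{"dx":0,"dy":0,"dz":0,"rx":0,"ry":0,"rz":0.14,"hand":1},{"dx":0,"dy":0,"dz":0,"rx":0,"ry":0,"rz":0.14,"hand":1},{"dx":0,"dy":0,"dz":0,"rx":0,"ry":0,"rz":0.14,"hand":1},{"dx":0,"dy":0,"dz":0,"rx":0,"ry":0,"rz":0.14,"hand":1},{"dx":0,"dy":0,"dz":0,"rx":0,"ry":0,"rz":0.14,"hand":1}]'
python3 - <<'E'
from plan import *
V=Tz*rot([0,0,-1],[0,-1,0]); st()
plan(w([.135,-.06,.022]),V,4)
E
```

```text
clock: 10.95
position: [0.6541, -0.0744, 0.0663]
tool_rot: [-3.136, 0.004, 0.156]
force: [0.2, 0.2, -0.7]
grip_width: -0.0003
t 10.95 pos [ 0.6541 -0.0744  0.0663] tray [140.2 -62.7  66.3] rot [-3.136  0.004  0.156] F [ 0.2  0.2 -0.7] q [-0.33  0.87  0.58  1.64 -0.61  0.83 -0.9 ] w -0.0003
dist 11.17273446843821 ang 2.4220833467202776 per row
{"dx":-1,"dy":-1,"dz":11,"rx":-0.001,"ry":0.001,"rz":0.042,"hand":1},
{"dx":-1,"dy":-1,"dz":11,"rx":-0.001,"ry":0.001,"rz":0.042,"hand":1},
{"dx":-1,"dy":-1,"dz":11,"rx":-0.001,"ry":0.001,"rz":0.042,"hand":1},
{"dx":-1,"dy":-1,"dz":11,"rx":-0.001,"ry":0.001,"rz":0.042,"hand":1},
```

```bash
python3 -m inch '[{"dx":0,"dy":0,"dz":11,"rx":0,"ry":0,"rz":0.042,"hand":1},{"dx":0,"dy":0,"dz":11,"rx":0,"ry":0,"rz":0.042,"hand":1},{"dx":0,"dy":0,"dz":11,"rx":0,"ry":0,"rz":0.042,"hand":1},{"dx":0,"dy":0,"dz":11,"rx":0,"ry":0,"rz":0.042,"hand":1},{"dx":-6,"dy":0,"dz":0,"rx":0,"ry":0,"rz":0,"hand":1},{"dx":-6,"dy":0,"dz":0,"rx":0,"ry":0,"rz":0,"hand":1},{"dx":-6,"dy":0,"dz":0,"rx":0,"ry":0,"rz":0,"hand":1}]'; 
python3 look.py 9
```

```text
clock: 11.65
position: [0.6364, -0.0743, 0.0225]
tool_rot: [-3.137, 0.004, -0.005]
force: [0.6, -0.3, -0.3]
grip_width: -0.0002
t 11.65 pos [ 0.6364 -0.0743  0.0225] tray [122.5 -62.8  22.5] rot [-3.137  0.004 -0.005] F [ 0.6 -0.3 -0.3] q [-0.33  0.91  0.57  1.7  -0.69  0.75 -0.98] w -0.0002
```

View pics/side9z.png

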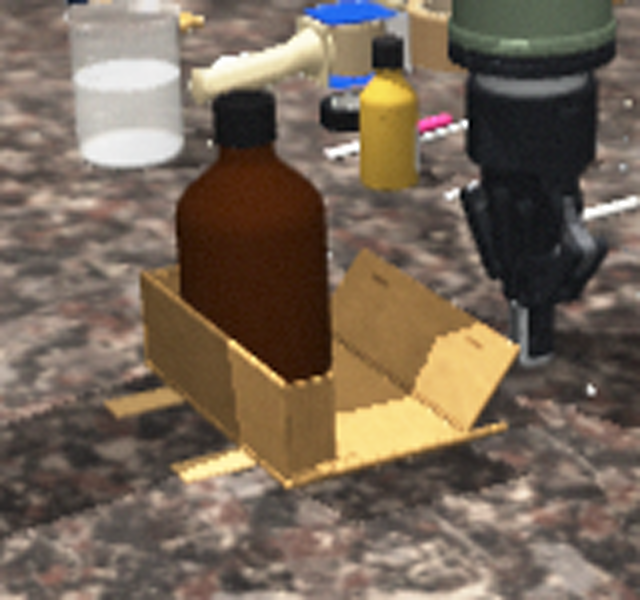

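```bash
python3 -m inch '[{"dx":-5,"dy":0,"dz":-1.5,"rx":0,"ry":0,"rz":0,"hand":1},{"dx":-5,"dy":0,"dz":-1.5,"rx":0,"ry":0,"rz":0,"hand":1},{"dx":-5,"dy":0,"dz":-1.5,"rx":0,"ry":0,"rz":0,"hand":1},{"dx":-5,"dy":0,"dz":-1.5,"rx":0,"ry":0,"rz":0,"hand":1}]'; python3 -m inch '[{"dx":-5,"dy":0,"dz":-2,"rx":0,"ry":0,"rz":0,"hand":1},{"dx":-5,"dy":0,"dz":-2,"rx":0,"ry":0,"rz":0,"hand":1}]'
python3 look.py 10
```

```text
clock: 12.15
position: [0.617, -0.074, 0.0287]
tool_rot: [-3.137, 0.003, -0.005]
force: [2.0, 0.4, 1.9]
grip_width: -0.0001
clock: 12.35
position: [0.6067, -0.0739, 0.0326]
tool_rot: [-3.137, 0.004, -0.005]
force: [1.9, -0.8, 1.3]
grip_width: 0.0003
t 12.35 pos [ 0.6067 -0.0739  0.0326] tray [ 92.7 -62.8  32.6] rot [-3.137  0.004 -0.005] F [ 1.9 -0.8  1.3] q [-0.35  0.86  0.58  1.78 -0.69  0.71 -0.96] w 0.0003
```

View pics/side10z.png

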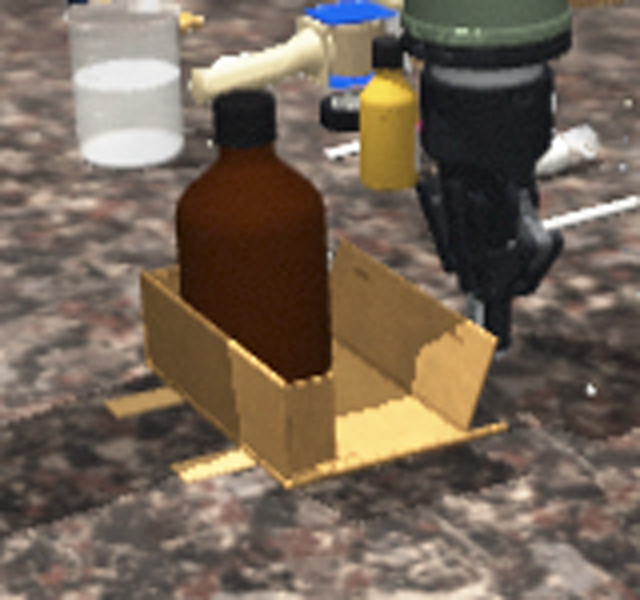

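View pics/top10z.png

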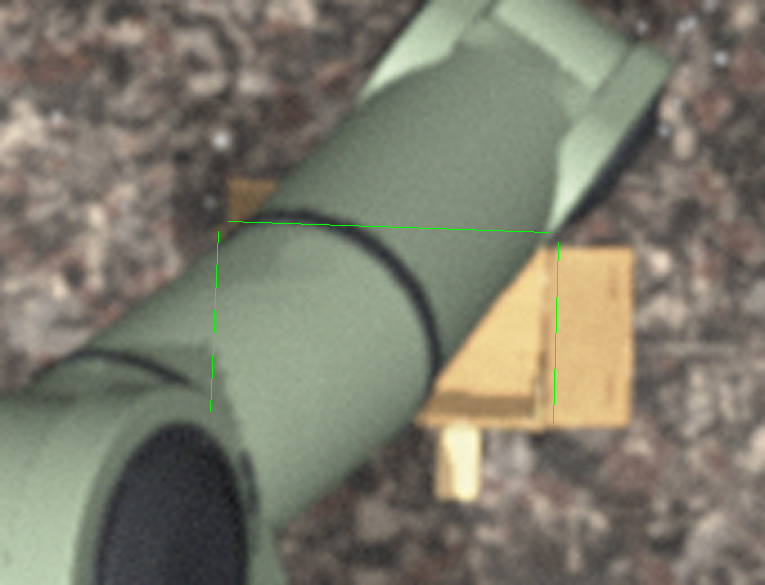

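```bash
cat >> look.py <<'E'
z=cv2.imread('pics/side%sz.png'%k); u,v=proj('side',w(np.array(c))); q=((np.c_[u,v]-[220,180])*4+2).astype(int)
for a,b in((0,1),(2,3),(4,5)): cv2.line(z,tuple(map(int,q[a])),tuple(map(int,q[b])),(0,255,0),1)
cv2.imwrite('pics/side%sz.png'%k,z)
E
python3 -m inch '[{"dx":-4,"dy":0,"dz":-1.5,"rx":0,"ry":0,"rz":0,"hand":1},{"dx":-4,"dy":0,"dz":-1.5,"rx":0,"ry":0,"rz":0,"hand":1},{"dx":-4,"dy":0,"dz":-1.5,"rx":0,"ry":0,"rz":0,"hand":1},{"dx":-3,"dy":0,"dz":-1.5,"rx":0,"ry":0,"rz":0,"hand":1},{"dx":0,"dy":0,"dz":0,"rx":0,"ry":0,"rz":0,"hand":1}]'
python3 look.py 11
```

```text
clock: 12.95
position: [0.5916, -0.074, 0.0386]
tool_rot: [-3.137, 0.004, -0.006]
force: [0.7, 0.3, -0.4]
grip_width: -0.0001
t 12.95 pos [ 0.5916 -0.074   0.0386] tray [ 77.6 -63.1  38.6] rot [-3.137  0.004 -0.006] F [ 0.7  0.3 -0.4] q [-0.35  0.84  0.58  1.82 -0.69  0.7  -0.95] w -0.0001
```

View pics/side11z.png

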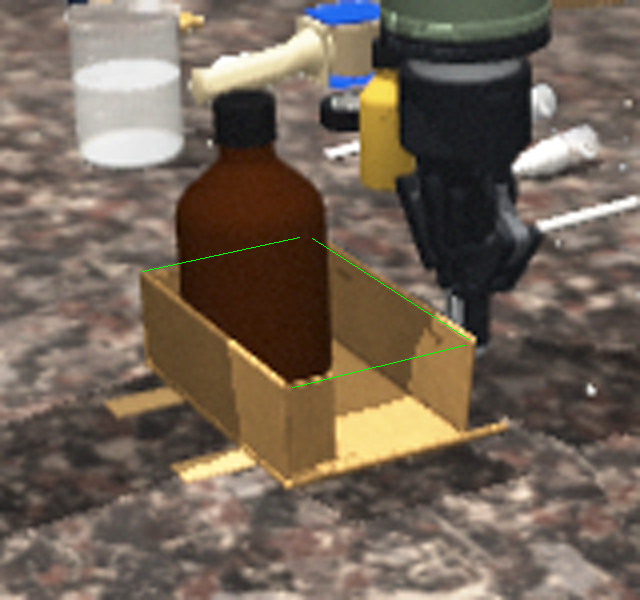

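View pics/top11z.png

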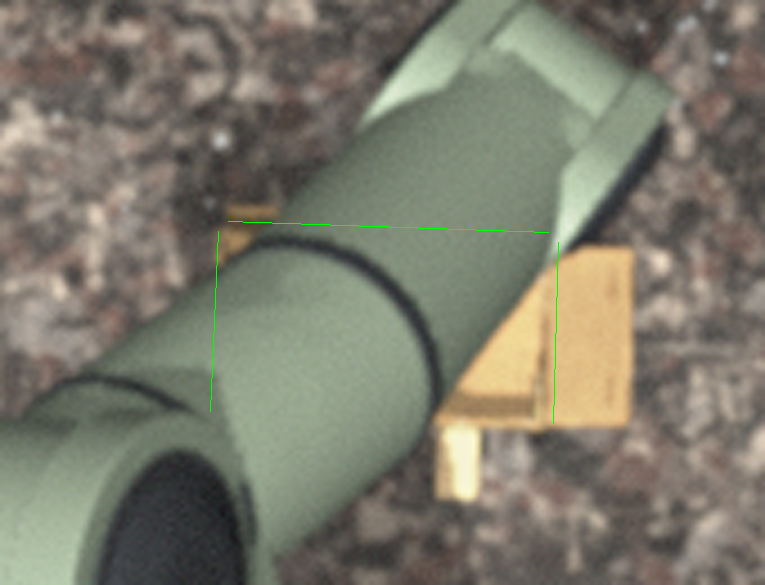

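```bash
python3 -m inch '[{"dx":-2,"dy":0,"dz":0,"rx":0,"ry":0,"rz":0,"hand":1},{"dx":-2,"dy":0,"dz":0,"rx":0,"ry":0,"rz":0,"hand":1},{"dx":-1.5,"dy":0,"dz":0,"rx":0,"ry":0,"rz":0,"hand":1},{"dx":-0.7,"dy":0,"dz":0,"rx":0,"ry":0,"rz":0,"hand":1},{"dx":0,"dy":0,"dz":0,"rx":0,"ry":0,"rz":0,"hand":1}]'
python3 look.py 12
```

```text
clock: 13.55
position: [0.5857, -0.0739, 0.0384]
tool_rot: [-3.137, 0.004, -0.005]
force: [-0.1, -0.2, 1.2]
grip_width: 0.0003
t 13.55 pos [ 0.5857 -0.0739  0.0384] tray [ 71.7 -63.   38.4] rot [-3.137  0.004 -0.005] F [-0.1 -0.2  1.2] q [-0.35  0.83  0.58  1.84 -0.69  0.69 -0.95] w 0.0003
```

View pics/side12z.png

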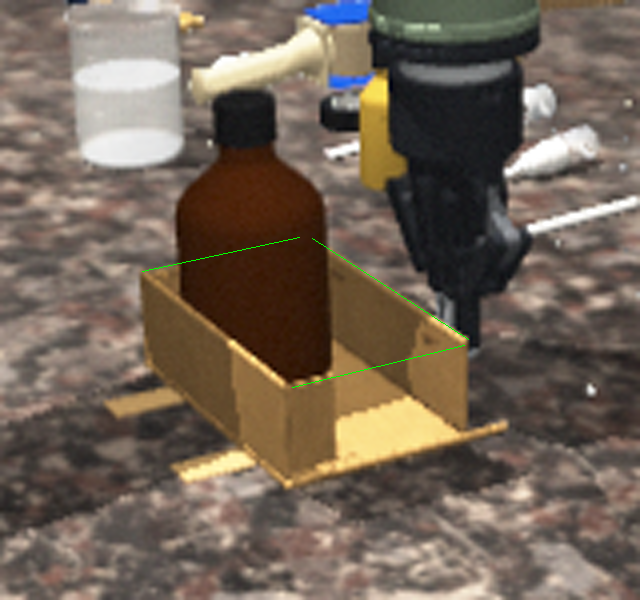

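View pics/top12z.png

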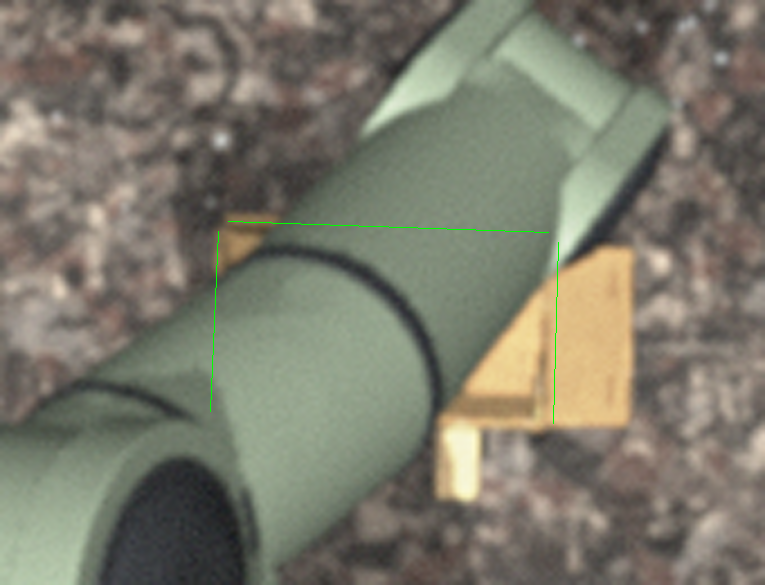

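```bash
python3 -m inch '[{"dx":-0.8,"dy":0,"dz":0,"rx":0,"ry":0,"rz":0,"hand":1},{"dx":-0.8,"dy":0,"dz":0,"rx":0,"ry":0,"rz":0,"hand":1},{"dx":0,"dy":0,"dz":0,"rx":0,"ry":0,"rz":0,"hand":1}]'
python3 look.py 13
python3 - <<'E'
import cv2,numpy as np
a=cv2.imread('pics/top13.png')[240:254,296:312]; cv2.imwrite('pics/c13.png',cv2.resize(a,None,fx=30,fy=30,interpolation=0))
E
```

```text
clock: 13.95
position: [0.5841, -0.0739, 0.0384]
tool_rot: [-3.137, 0.004, -0.005]
force: [-0.2, 0.3, 0.3]
grip_width: 0.0002
t 13.95 pos [ 0.5841 -0.0739  0.0384] tray [ 70.1 -63.   38.4] rot [-3.137  0.004 -0.005] F [-0.2  0.3  0.3] q [-0.35  0.83  0.57  1.84 -0.69  0.69 -0.95] w 0.0002
```

View pics/top13z.png

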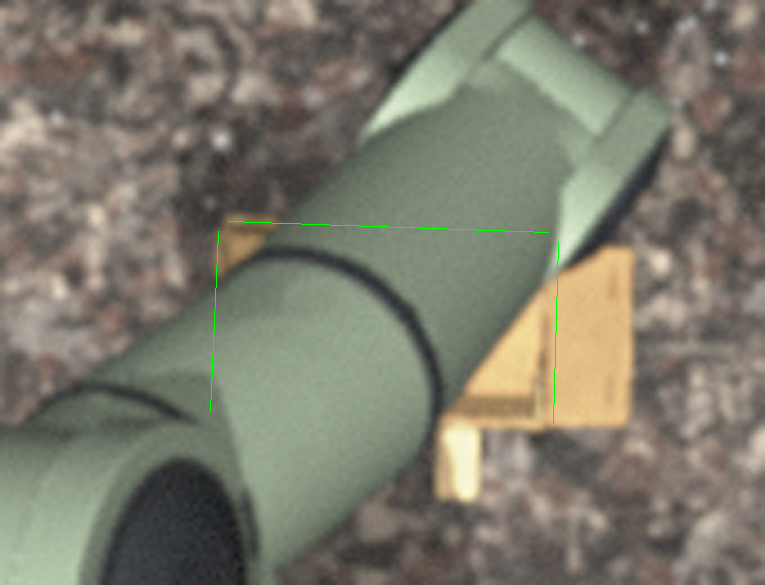

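```bash
python3 -m inch '[{"dx":8,"dy":0,"dz":0,"rx":0,"ry":0,"rz":0,"hand":1},{"dx":20,"dy":0,"dz":-10,"rx":0,"ry":0,"rz":0,"hand":1},{"dx":5,"dy":0,"dz":-40,"rx":0,"ry":0,"rz":0,"hand":1},{"dx":0,"dy":0,"dz":-40,"rx":0,"ry":0,"rz":0,"hand":1}]'
python3 - <<'E'
from plan import *
V=Tz*rot([0,0,-1],[1,0,0]); st()
plan(w([0,-.19,.11]),V,12)
E
```

```text
clock: 14.45
position: [0.6182, -0.0746, 0.1289]
tool_rot: [-3.138, 0.005, -0.005]
force: [-0.4, -0.6, 0.5]
grip_width: -0.0004
t 14.45 pos [ 0.6182 -0.0746  0.1289] tray [104.2 -63.3 128.9] rot [-3.138  0.005 -0.005] F [-0.4 -0.6  0.5] q [-0.41  0.76  0.68  1.71 -0.59  0.9  -1.04] w -0.0004
dist 13.761495755263283 ang 7.464321370556495 per row
{"dx":-9,"dy":10,"dz":2,"rx":-0.001,"ry":0.000,"rz":-0.130,"hand":1},
{"dx":-10,"dy":9,"dz":2,"rx":-0.001,"ry":0.000,"rz":-0.130,"hand":1},
{"dx":-11,"dy":8,"dz":2,"rx":-0.001,"ry":0.000,"rz":-0.130,"hand":1},
{"dx":-12,"dy":6,"dz":2,"rx":-0.001,"ry":0.000,"rz":-0.130,"hand":1},
{"dx":-13,"dy":5,"dz":2,"rx":-0.001,"ry":0.000,"rz":-0.130,"hand":1},
{"dx":-13,"dy":3,"dz":2,"rx":-0.001,"ry":0.000,"rz":-0.130,"hand":1},
{"dx":-14,"dy":1,"dz":2,"rx":-0.001,"ry":0.000,"rz":-0.130,"hand":1},
{"dx":-14,"dy":-1,"dz":2,"rx":-0.001,"ry":0.000,"rz":-0.130,"hand":1},
{"dx":-13,"dy":-2,"dz":2,"rx":-0.001,"ry":0.000,"rz":-0.130,"hand":1},
{"dx":-13,"dy":-4,"dz":2,"rx":-0.001,"ry":0.000,"rz":-0.130,"hand":1},
{"dx":-12,"dy":-6,"dz":2,"rx":-0.001,"ry":0.000,"rz":-0.130,"hand":1},
{"dx":-12,"dy":-7,"dz":2,"rx":-0.001,"ry":0.000,"rz":-0.130,"hand":1},
```

```bash
python3 -m inch '[{"dx":-9,"dy":10,"dz":2,"rx":0,"ry":0,"rz":-0.13,"hand":1},{"dx":-10,"dy":9,"dz":2,"rx":0,"ry":0,"rz":-0.13,"hand":1},{"dx":-11,"dy":8,"dz":2,"rx":0,"ry":0,"rz":-0.13,"hand":1},{"dx":-12,"dy":6,"dz":2,"rx":0,"ry":0,"rz":-0.13,"hand":1},{"dx":-13,"dy":5,"dz":2,"rx":0,"ry":0,"rz":-0.13,"hand":1},{"dx":-13,"dy":3,"dz":2,"rx":0,"ry":0,"rz":-0.13,"hand":1},{"dx":-14,"dy":1,"dz":2,"rx":0,"ry":0,"rz":-0.13,"hand":1},{"dx":-14,"dy":-1,"dz":2,"rx":0,"ry":0,"rz":-0.13,"hand":1},{"dx":-13,"dy":-2,"dz":2,"rx":0,"ry":0,"rz":-0.13,"hand":1},{"dx":-13,"dy":-4,"dz":2,"rx":0,"ry":0,"rz":-0.13,"hand":1}]'
python3 - <<'E'
from plan import *
V=Tz*rot([0,0,-1],[1,0,0]); st()
plan(w([0,-.19,.11]),V,2)
plan(w([0,-.19,.022]),V,3,p0=w([0,-.19,.11]),R0=V)
E
```

```text
clock: 15.45
position: [0.5289, -0.178, 0.1082]
tool_rot: [-3.137, -0.003, 1.3]
force: [-0.1, -0.8, -0.8]
grip_width: 0.0001
t 15.45 pos [ 0.5289 -0.178   0.1082] tray [  16.3 -167.9  108.2] rot [-3.137e+00 -3.000e-03  1.300e+00] F [-0.1 -0.8 -0.8] q [ 0.    0.61  0.31  1.89 -0.28  0.69  0.2 ] w 0.0001
dist 13.768083362680883 ang 7.399799062559238 per row
{"dx":-13,"dy":-5,"dz":-1,"rx":-0.002,"ry":-0.002,"rz":-0.129,"hand":1},
{"dx":-12,"dy":-7,"dz":-1,"rx":-0.002,"ry":-0.002,"rz":-0.129,"hand":1},
dist 29.333333333333332 ang 0.0 per row
{"dx":0,"dy":0,"dz":29,"rx":0.000,"ry":0.000,"rz":0.000,"hand":1},
{"dx":0,"dy":0,"dz":29,"rx":0.000,"ry":0.000,"rz":0.000,"hand":1},
{"dx":0,"dy":0,"dz":29,"rx":0.000,"ry":0.000,"rz":0.000,"hand":1},
```

```bash
python3 -m inch '[{"dx":-13,"dy":-5,"dz":0,"rx":0,"ry":0,"rz":-0.129,"hand":1},{"dx":-12,"dy":-7,"dz":0,"rx":0,"ry":0,"rz":-0.129,"hand":1},{"dx":0,"dy":0,"dz":28,"rx":0,"ry":0,"rz":0,"hand":1},{"dx":0,"dy":0,"dz":29,"rx":0,"ry":0,"rz":0,"hand":1},{"dx":0,"dy":0,"dz":29,"rx":0,"ry":0,"rz":0,"hand":1},{"dx":8,"dy":0,"dz":0,"rx":0,"ry":0,"rz":0,"hand":1},{"dx":8,"dy":0,"dz":0,"rx":0,"ry":0,"rz":0,"hand":1}]'
python3 look.py 14
```

```text
clock: 16.15
position: [0.5118, -0.1827, 0.0225]
tool_rot: [-3.137, -0.004, 1.552]
force: [-0.0, 0.0, 0.8]
grip_width: -0.0002
t 16.15 pos [ 0.5118 -0.1827  0.0225] tray [  -0.8 -172.8   22.5] rot [-3.137 -0.004  1.552] F [-0.   0.   0.8] q [ 0.11  0.72  0.18  1.95 -0.26  0.5   0.46] w -0.0002
```

View pics/side14z.png

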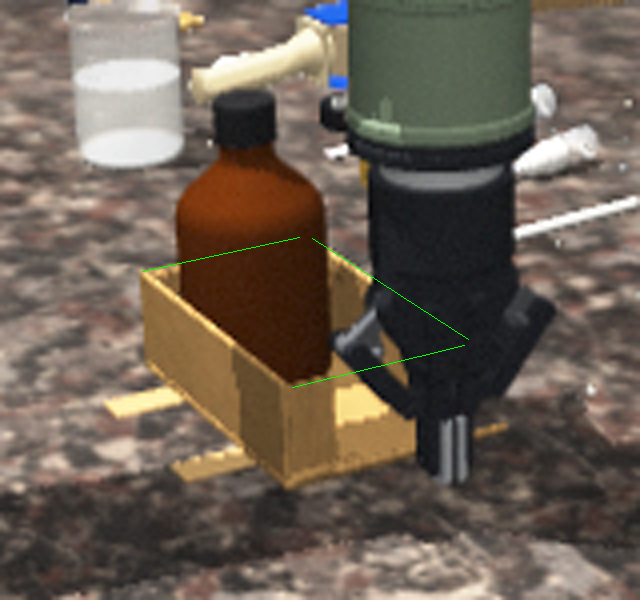

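View pics/top14z.png

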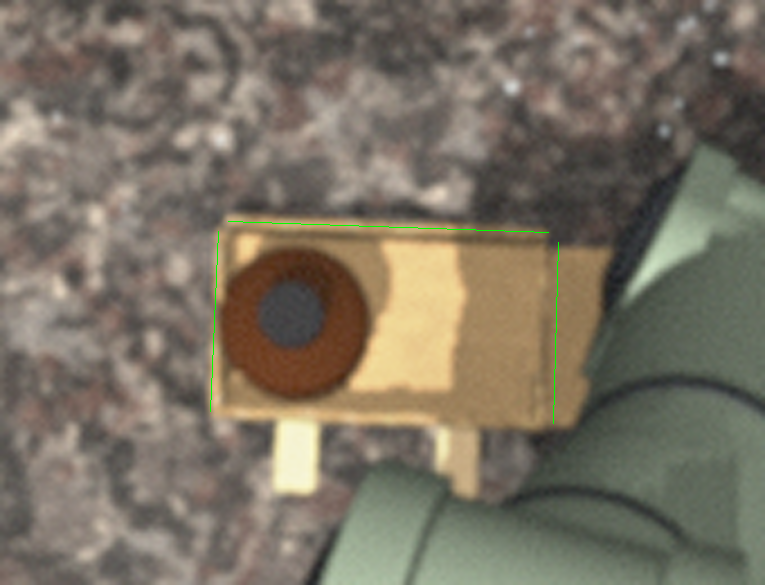

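```bash
python3 -m inch '[{"dx":5,"dy":0,"dz":-1.5,"rx":0,"ry":0,"rz":0,"hand":1},{"dx":5,"dy":0,"dz":-1.5,"rx":0,"ry":0,"rz":0,"hand":1},{"dx":5,"dy":0,"dz":-1.5,"rx":0,"ry":0,"rz":0,"hand":1},{"dx":5,"dy":0,"dz":-1.5,"rx":0,"ry":0,"rz":0,"hand":1},{"dx":5,"dy":0,"dz":-1.5,"rx":0,"ry":0,"rz":0,"hand":1}]'; python3 -m inch '[{"dx":5,"dy":0,"dz":-1.5,"rx":0,"ry":0,"rz":0,"hand":1},{"dx":5,"dy":0,"dz":-1.5,"rx":0,"ry":0,"rz":0,"hand":1},{"dx":5,"dy":0,"dz":-1.5,"rx":0,"ry":0,"rz":0,"hand":1},{"dx":5,"dy":0,"dz":-1.5,"rx":0,"ry":0,"rz":0,"hand":1},{"dx":5,"dy":0,"dz":-1.5,"rx":0,"ry":0,"rz":0,"hand":1}]'
python3 -m inch '[{"dx":3,"dy":0,"dz":-1,"rx":0,"ry":0,"rz":0,"hand":1},{"dx":3,"dy":0,"dz":-1,"rx":0,"ry":0,"rz":0,"hand":1},{"dx":2,"dy":0,"dz":0,"rx":0,"ry":0,"rz":0,"hand":1},{"dx":1,"dy":0,"dz":0,"rx":0,"ry":0,"rz":0,"hand":1},{"dx":0,"dy":0,"dz":0,"rx":0,"ry":0,"rz":0,"hand":1}]'
python3 look.py 15
```

```text
clock: 16.75
position: [0.5132, -0.1656, 0.0325]
tool_rot: [3.14, 0.005, 1.547]
force: [-10.2, -52.5, 39.8]
grip_width: -0.0004
clock: 17.25
position: [0.5127, -0.1323, 0.0376]
tool_rot: [-3.137, -0.005, 1.553]
force: [-0.3, -1.3, 1.1]
grip_width: -0.0003
clock: 17.75
position: [0.5128, -0.124, 0.0394]
tool_rot: [-3.137, -0.004, 1.553]
force: [-0.9, -0.6, -0.1]
grip_width: -0.0001
t 17.75 pos [ 0.5128 -0.124   0.0394] tray [  -0.6 -114.1   39.4] rot [-3.137 -0.004  1.553] F [-0.9 -0.6 -0.1] q [-0.02  0.68  0.2   1.99 -0.27  0.5   0.36] w -0.0001
```

View pics/side15z.png

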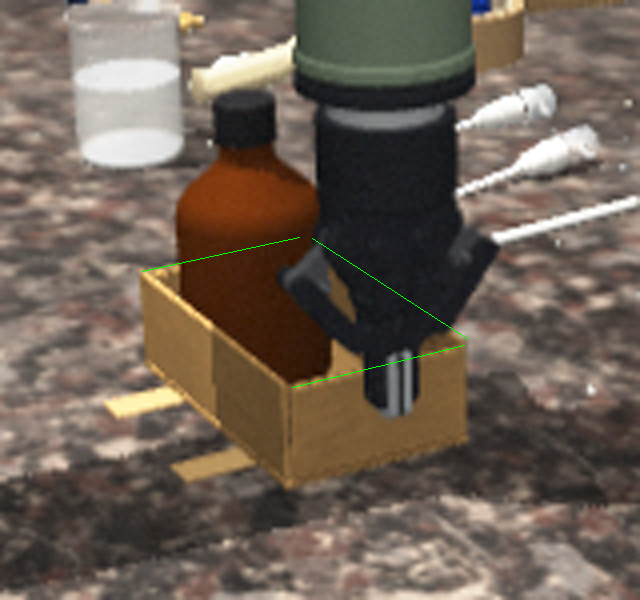

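View pics/top15z.png

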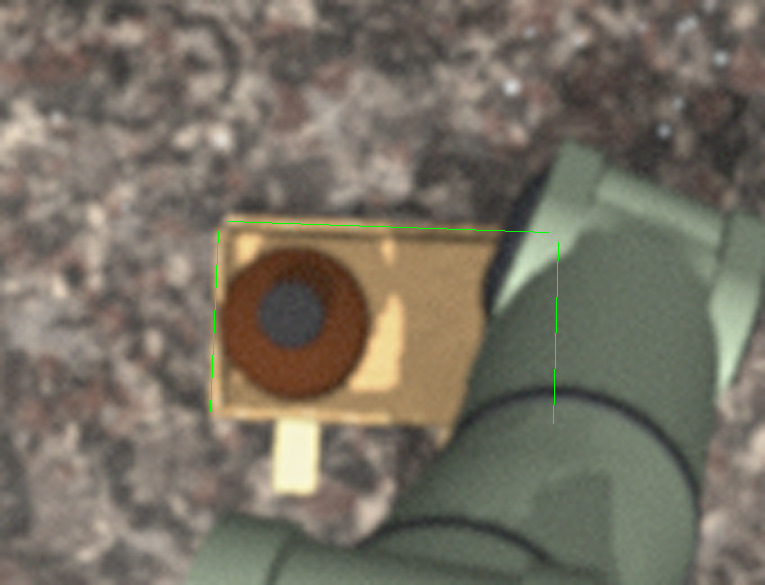

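```bash
python3 -m inch '[{"dx":1,"dy":0,"dz":0,"rx":0,"ry":0,"rz":0,"hand":1},{"dx":1,"dy":0,"dz":0,"rx":0,"ry":0,"rz":0,"hand":1},{"dx":0,"dy":0,"dz":0,"rx":0,"ry":0,"rz":0,"hand":1}]'
python3 -m inch '[{"dx":-10,"dy":0,"dz":0,"rx":0,"ry":0,"rz":0,"hand":1},{"dx":-30,"dy":0,"dz":-10,"rx":0,"ry":0,"rz":0,"hand":1},{"dx":-30,"dy":0,"dz":-30,"rx":0,"ry":0,"rz":0,"hand":1},{"dx":-20,"dy":-20,"dz":-40,"rx":0,"ry":0,"rz":0,"hand":1},{"dx":0,"dy":-40,"dz":-40,"rx":0,"ry":0,"rz":0,"hand":1},{"dx":0,"dy":-30,"dz":-40,"rx":0,"ry":0,"rz":0,"hand":1}]'
python3 look.py 16
python3 - <<'E'
from plan import *
for n,f in(('top','topd.npy'),('side','sided.npy')):
    P=cloud(n,np.load(f)).reshape(-1,3); Q=Tz.inv().apply(P-[t[0],t[1],0])
    # side: inner face of far panel, inner of left; outer of right
    if n=='side':
        m=(Q[:,2]>.012)&(Q[:,2]<.055)&(abs(Q[:,0]-.057)<.015)&(Q[:,1]>-.09)&(Q[:,1]<-.02)
        k=np.polyfit(Q[m,2],Q[m,0],1); print('far inner',m.sum(),k,np.median(Q[m,0]),'angle',np.pi/2-np.arctan(k[0]))
        m=(Q[:,2]>.008)&(Q[:,2]<.055)&(abs(Q[:,1]+.102)<.015)&(abs(Q[:,0])<.05)
        k=np.polyfit(Q[m,2],Q[m,1],1); print('right outer',m.sum(),k,np.median(Q[m,1]),'angle',np.pi/2+np.arctan(k[0]))
E
```

```text
clock: 18.15
position: [0.5128, -0.122, 0.0395]
tool_rot: [-3.137, -0.004, 1.553]
force: [-0.8, -0.8, 0.1]
grip_width: -0.0001
clock: 18.75
position: [0.4242, -0.2125, 0.1956]
tool_rot: [-3.136, -0.004, 1.55]
force: [1.3, 0.7, 1.1]
grip_width: -0.0001
t 18.75 pos [ 0.4242 -0.2125  0.1956] tray [ -88.  -203.7  195.6] rot [-3.136 -0.004  1.55 ] F [1.3 0.7 1.1] q [ 0.1   0.35  0.3   2.03 -0.15  0.79  0.47] w -0.0001
far inner 81 [-0.06568835  0.05973868] 0.05684909405402064 angle 1.636390435916561
right outer 766 [-0.01124627 -0.09990546] -0.10023982082222826 angle 1.5595505327595567
```

View pics/side16z.png

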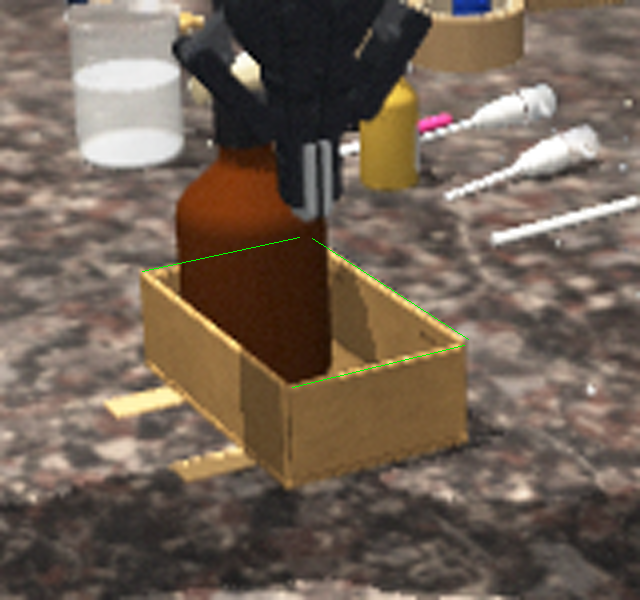

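View pics/top16z.png

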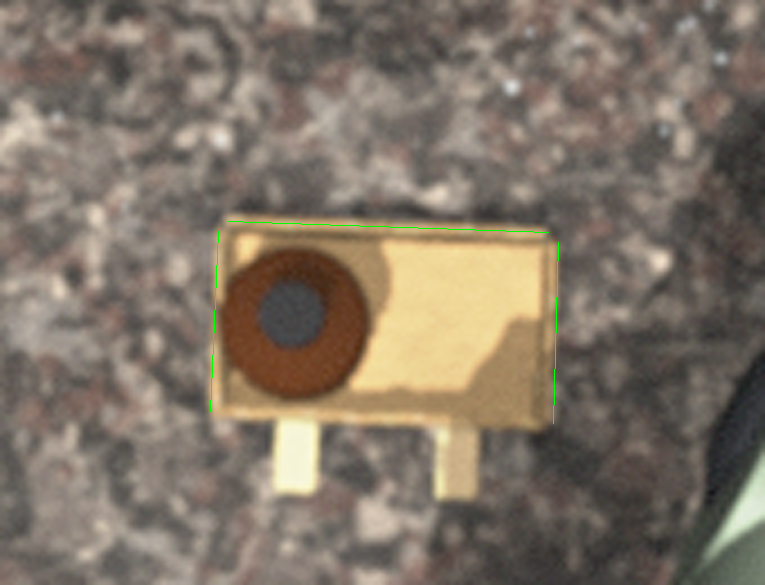

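Both views show all three panels on their predicted upright lines: far at about y=221 in the top zoom, left at x=215, right at x=556. The tall bottle hasn't moved. Next is the small bottle.

```bash
python3 -m inch '[{"dx":0,"dy":0,"dz":-45,"rx":0,"ry":0,"rz":0,"hand":1},{"dx":20,"dy":0,"dz":-20,"rx":0,"ry":0,"rz":0,"hand":-1},{"dx":40,"dy":0,"dz":0,"rx":0,"ry":0,"rz":0,"hand":-1},{"dx":40,"dy":0,"dz":0,"rx":0,"ry":0,"rz":0,"hand":-1},{"dx":40,"dy":0,"dz":0,"rx":0,"ry":0,"rz":0,"hand":-1},{"dx":40,"dy":0,"dz":0,"rx":0,"ry":0,"rz":0,"hand":-1},{"dx":40,"dy":0,"dz":0,"rx":0,"ry":0,"rz":0,"hand":-1},{"dx":40,"dy":0,"dz":0,"rx":0,"ry":0,"rz":0,"hand":-1},{"dx":40,"dy":0,"dz":0,"rx":0,"ry":0,"rz":0,"hand":-1},{"dx":40,"dy":0,"dz":0,"rx":0,"ry":0,"rz":0,"hand":-1}]' 30
python3 - <<'E'
from plan import *
V=rot([0,0,-1],[1,0,0]); st()
plan([.4275,.3735,.20],V,8)
E
```

```text
clock: 19.85
position: [0.4331, 0.1297, 0.2612]
tool_rot: [-3.137, -0.004, 1.552]
force: [1.3, -1.0, 0.0]
grip_width: 0.0856
t 19.85 pos [0.4331 0.1297 0.2612] tray [-83.5 138.5 261.2] rot [-3.137 -0.004  1.552] F [ 1.3 -1.   0. ] q [-0.5   0.21  0.1   2.   -0.03  0.94 -0.41] w 0.0856
dist 31.43273823855081 ang 0.1396739889897284 per row
{"dx":30,"dy":-1,"dz":8,"rx":-0.001,"ry":-0.001,"rz":-0.002,"hand":1},
{"dx":30,"dy":-1,"dz":8,"rx":-0.001,"ry":-0.001,"rz":-0.002,"hand":1},
{"dx":30,"dy":-1,"dz":8,"rx":-0.001,"ry":-0.001,"rz":-0.002,"hand":1},
{"dx":30,"dy":-1,"dz":8,"rx":-0.001,"ry":-0.001,"rz":-0.002,"hand":1},
{"dx":30,"dy":-1,"dz":8,"rx":-0.001,"ry":-0.001,"rz":-0.002,"hand":1},
{"dx":30,"dy":-1,"dz":8,"rx":-0.001,"ry":-0.001,"rz":-0.002,"hand":1},
{"dx":30,"dy":-1,"dz":8,"rx":-0.001,"ry":-0.001,"rz":-0.002,"hand":1},
{"dx":30,"dy":-1,"dz":8,"rx":-0.001,"ry":-0.001,"rz":-0.002,"hand":1},
```

```bash
python3 -m inch '[{"dx":30,"dy":-1,"dz":8,"rx":0,"ry":0,"rz":0,"hand":-1},{"dx":30,"dy":-1,"dz":8,"rx":0,"ry":0,"rz":0,"hand":-1},{"dx":30,"dy":-1,"dz":8,"rx":0,"ry":0,"rz":0,"hand":-1},{"dx":30,"dy":-1,"dz":8,"rx":0,"ry":0,"rz":0,"hand":-1},{"dx":30,"dy":-1,"dz":8,"rx":0,"ry":0,"rz":0,"hand":-1},{"dx":30,"dy":-1,"dz":8,"rx":0,"ry":0,"rz":0,"hand":-1},{"dx":30,"dy":-1,"dz":8,"rx":0,"ry":0,"rz":0,"hand":-1},{"dx":30,"dy":-1,"dz":8,"rx":0,"ry":0,"rz":0,"hand":-1}]'
python3 - <<'E'
from plan import *
V=rot([0,0,-1],[1,0,0]); st()
plan([.4275,.3735,.10],V,3)
im,d=save('side','side17.png'); cv2.imwrite('pics/side17z.png',cv2.resize(im[130:280,120:280,::-1],None,fx=4,fy=4,interpolation=2))
for t_ in ['small_bottle_center']:
    P=cloud('side',d); s=bot.trace('side',t_)[:1]
    for r in s:
        m=r['region']&(d>0); q=P[m]; q=q[(q[:,2]>.01)&(q[:,2]<.05)&(q[:,0]<.47)]
        print(r['score'],r['box'],np.median(q,0), q[:,0].min(),q[:,0].max())
E
```

```text
clock: 20.65
position: [0.4295, 0.3697, 0.1976]
tool_rot: [-3.137, -0.004, 1.552]
force: [-0.3, -0.7, 0.3]
grip_width: 0.0853
t 20.65 pos [0.4295 0.3697 0.1976] tray [-90.2 378.5 197.6] rot [-3.137 -0.004  1.552] F [-0.3 -0.7  0.3] q [-0.82  0.47  0.01  1.79 -0.01  0.88 -0.82] w 0.0853
dist 32.556810421486176 ang 0.3730176733105714 per row
{"dx":1,"dy":-1,"dz":33,"rx":-0.001,"ry":-0.001,"rz":-0.006,"hand":1},
{"dx":1,"dy":-1,"dz":33,"rx":-0.001,"ry":-0.001,"rz":-0.006,"hand":1},
{"dx":1,"dy":-1,"dz":33,"rx":-0.001,"ry":-0.001,"rz":-0.006,"hand":1},
0.82 [197.2, 214.5, 211.8, 240.7] [0.42268511 0.35868314 0.03030136] 0.4081348846077062 0.44558979038095803
```

View pics/side17z.png

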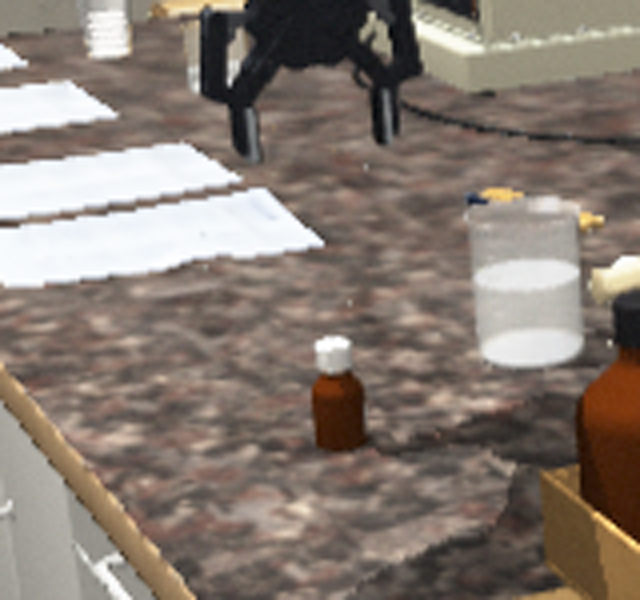

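```bash
python3 -m inch '[{"dx":2,"dy":-1,"dz":40,"rx":0,"ry":0,"rz":0,"hand":-1},{"dx":2,"dy":-1,"dz":40,"rx":0,"ry":0,"rz":0,"hand":-1},{"dx":0,"dy":0,"dz":35,"rx":0,"ry":0,"rz":0,"hand":-1},{"dx":0,"dy":0,"dz":30,"rx":0,"ry":0,"rz":0,"hand":-1},{"dx":0,"dy":0,"dz":20,"rx":0,"ry":0,"rz":0,"hand":-1},{"dx":0,"dy":0,"dz":10,"rx":0,"ry":0,"rz":0,"hand":-1},{"dx":0,"dy":0,"dz":0,"rx":0,"ry":0,"rz":0,"hand":-1}]'
python3 -m inch '[{"dx":0,"dy":0,"dz":0,"rx":0,"ry":0,"rz":0,"hand":0},{"dx":0,"dy":0,"dz":0,"rx":0,"ry":0,"rz":0,"hand":0.5},{"dx":0,"dy":0,"dz":0,"rx":0,"ry":0,"rz":0,"hand":1},{"dx":0,"dy":0,"dz":0,"rx":0,"ry":0,"rz":0,"hand":1},{"dx":0,"dy":0,"dz":0,"rx":0,"ry":0,"rz":0,"hand":1},{"dx":0,"dy":0,"dz":0,"rx":0,"ry":0,"rz":0,"hand":1}]' 30
python3 -m inch '[{"dx":0,"dy":0,"dz":-5,"rx":0,"ry":0,"rz":0,"hand":1},{"dx":0,"dy":0,"dz":-15,"rx":0,"ry":0,"rz":0,"hand":1},{"dx":0,"dy":0,"dz":-20,"rx":0,"ry":0,"rz":0,"hand":1}]'
python3 - <<'E'
from plan import *
st()
im,d=save('side','side18.png'); cv2.imwrite('pics/side18z.png',cv2.resize(im[130:280,120:280,::-1],None,fx=4,fy=4,interpolation=2))
E
```

```text
clock: 21.45
position: [0.4264, 0.3727, 0.0224]
tool_rot: [-3.136, -0.003, 1.552]
force: [0.0, 0.1, 0.4]
grip_width: 0.0855
clock: 22.05
position: [0.4267, 0.3739, 0.0243]
tool_rot: [-3.138, -0.005, 1.553]
force: [-1.5, -1.7, 10.4]
grip_width: 0.0349
clock: 22.35
position: [0.4263, 0.3732, 0.0642]
tool_rot: [-3.137, -0.004, 1.553]
force: [0.4, -0.5, -0.1]
grip_width: 0.0351
t 22.35 pos [0.4263 0.3732 0.0642] tray [-93.4 381.9  64.2] rot [-3.137 -0.004  1.553] F [ 0.4 -0.5 -0.1] q [-0.82  0.66  0.    1.88 -0.01  0.6  -0.83] w 0.0351
```

View pics/side18z.png

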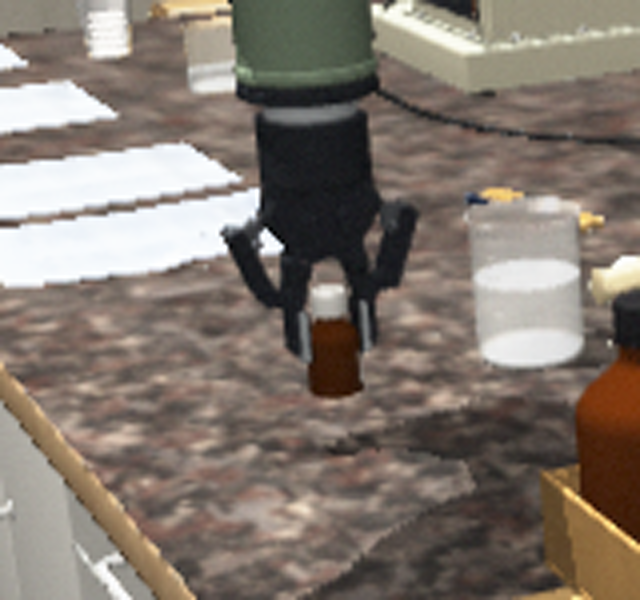

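```bash
python3 - <<'E'
from plan import *
V=Tz*rot([0,0,-1],[1,0,0])
a=[.43,.37,.26]
print(w([0,-.053,0]))
plan(w([0,-.053,.25]),V,14,p0=a)
E
python3 -m inch '[{"dx":0,"dy":0,"dz":-20,"rx":0,"ry":0,"rz":0,"hand":1},{"dx":0,"dy":0,"dz":-30,"rx":0,"ry":0,"rz":0,"hand":1},{"dx":0,"dy":0,"dz":-40,"rx":0,"ry":0,"rz":0,"hand":1},{"dx":0,"dy":0,"dz":-40,"rx":0,"ry":0,"rz":0,"hand":1},{"dx":0,"dy":0,"dz":-40,"rx":0,"ry":0,"rz":0,"hand":1},{"dx":-10,"dy":4,"dz":-26,"rx":0,"ry":0,"rz":0,"hand":1},{"dx":-20,"dy":6,"dz":0,"rx":0,"ry":0,"rz":0,"hand":1},{"dx":-30,"dy":6,"dz":0,"rx":0,"ry":0,"rz":0,"hand":1},{"dx":-30,"dy":6,"dz":0,"rx":0,"ry":0,"rz":0,"hand":1},{"dx":-30,"dy":6,"dz":0,"rx":0,"ry":0,"rz":0,"hand":1}]'
python3 -m inch '[{"dx":-30,"dy":6,"dz":0,"rx":0,"ry":0,"rz":0,"hand":1},{"dx":-30,"dy":6,"dz":0,"rx":0,"ry":0,"rz":0,"hand":1},{"dx":-30,"dy":6,"dz":0,"rx":0,"ry":0,"rz":0,"hand":1},{"dx":-30,"dy":6,"dz":0,"rx":0,"ry":0,"rz":0,"hand":1},{"dx":-30,"dy":6,"dz":0,"rx":0,"ry":0,"rz":0,"hand":1},{"dx":-30,"dy":6,"dz":0,"rx":0,"ry":0,"rz":0,"hand":1},{"dx":-30,"dy":6,"dz":0,"rx":0,"ry":0,"rz":0,"hand":1},{"dx":-30,"dy":6,"dz":0,"rx":0,"ry":0,"rz":0,"hand":1},{"dx":-30,"dy":6,"dz":0,"rx":0,"ry":0,"rz":0,"hand":1},{"dx":-20,"dy":4,"dz":0,"rx":0,"ry":0,"rz":0,"hand":1}]'
python3 - <<'E'
from plan import *
V=Tz*rot([0,0,-1],[1,0,0]); st()
plan(w([0,-.053,.25]),V,3)
E
```

```text
[ 0.51409171 -0.0629317   0.        ]
dist 31.5097388508186 ang 0.03650404808799194 per row
{"dx":-31,"dy":7,"dz":0,"rx":-0.000,"ry":-0.000,"rz":-0.000,"hand":1},
{"dx":-31,"dy":7,"dz":1,"rx":-0.000,"ry":-0.000,"rz":-0.000,"hand":1},
{"dx":-31,"dy":7,"dz":1,"rx":-0.000,"ry":-0.000,"rz":-0.000,"hand":1},
{"dx":-31,"dy":7,"dz":1,"rx":-0.000,"ry":-0.000,"rz":-0.000,"hand":1},
{"dx":-31,"dy":7,"dz":1,"rx":-0.000,"ry":-0.000,"rz":-0.000,"hand":1},
{"dx":-31,"dy":7,"dz":1,"rx":-0.000,"ry":-0.000,"rz":-0.000,"hand":1},
{"dx":-31,"dy":7,"dz":1,"rx":-0.000,"ry":-0.000,"rz":-0.000,"hand":1},
{"dx":-31,"dy":6,"dz":1,"rx":-0.000,"ry":-0.000,"rz":-0.000,"hand":1},
{"dx":-31,"dy":6,"dz":1,"rx":-0.000,"ry":-0.000,"rz":-0.000,"hand":1},
{"dx":-31,"dy":6,"dz":1,"rx":-0.000,"ry":-0.000,"rz":-0.000,"hand":1},
{"dx":-31,"dy":6,"dz":1,"rx":-0.000,"ry":-0.000,"rz":-0.000,"hand":1},
{"dx":-31,"dy":6,"dz":1,"rx":-0.000,"ry":-0.000,"rz":-0.000,"hand":1},
{"dx":-31,"dy":6,"dz":1,"rx":-0.000,"ry":-0.000,"rz":-0.000,"hand":1},
{"dx":-31,"dy":6,"dz":1,"rx":-0.000,"ry":-0.000,"rz":-0.000,"hand":1},
clock: 23.4
position: [0.4531, 0.2508, 0.2599]
tool_rot: [-3.138, -0.005, 1.553]
force: [0.4, 0.0, -1.7]
grip_width: 0.0349
clock: 24.4
position: [0.5058, -0.0411, 0.2583]
tool_rot: [-3.138, -0.004, 1.551]
force: [0.1, 0.5, -0.7]
grip_width: 0.0349
t 24.4 pos [ 0.5058 -0.0411  0.2583] tray [ -8.5 -31.3 258.3] rot [-3.138 -0.004  1.551] F [ 0.1  0.5 -0.7] q [-0.18  0.31  0.19  1.88 -0.07  0.96  0.02] w 0.0349
dist 8.253725599852364 ang 0.16866890435298088 per row
{"dx":-7,"dy":3,"dz":3,"rx":-0.001,"ry":-0.001,"rz":-0.002,"hand":1},
{"dx":-7,"dy":3,"dz":3,"rx":-0.001,"ry":-0.001,"rz":-0.002,"hand":1},
{"dx":-7,"dy":3,"dz":3,"rx":-0.001,"ry":-0.001,"rz":-0.002,"hand":1},
```

```bash
python3 -m inch '[{"dx":-8,"dy":3,"dz":3,"rx":0,"ry":0,"rz":0,"hand":1},{"dx":-8,"dy":3,"dz":3,"rx":0,"ry":0,"rz":0,"hand":1},{"dx":-8,"dy":3,"dz":3,"rx":0,"ry":0,"rz":0,"hand":1},{"dx":0,"dy":0,"dz":30,"rx":0,"ry":0,"rz":0,"hand":1},{"dx":0,"dy":0,"dz":40,"rx":0,"ry":0,"rz":0,"hand":1},{"dx":0,"dy":0,"dz":40,"rx":0,"ry":0,"rz":0,"hand":1},{"dx":0,"dy":0,"dz":30,"rx":0,"ry":0,"rz":0,"hand":1},{"dx":0,"dy":0,"dz":10,"rx":0,"ry":0,"rz":0,"hand":1}]'
python3 look.py 19
```

```text
clock: 25.2
position: [0.5124, -0.0617, 0.0955]
tool_rot: [-3.133, -0.005, 1.554]
force: [-0.6, 0.5, -0.3]
grip_width: 0.0349
t 25.2 pos [ 0.5124 -0.0617  0.0955] tray [ -1.7 -51.8  95.5] rot [-3.133 -0.005  1.554] F [-0.6  0.5 -0.3] q [-0.1   0.56  0.14  1.99 -0.14  0.6   0.12] w 0.0349
```

View pics/side19z.png

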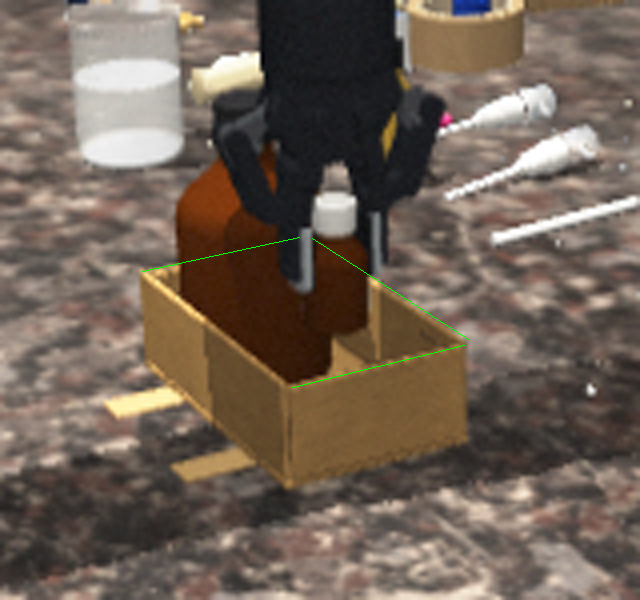

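View pics/top19z.png

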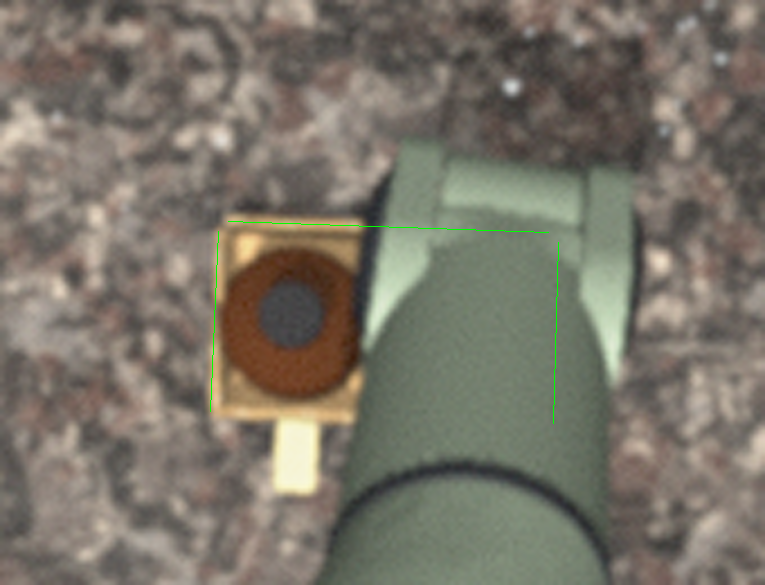

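```bash
python3 -m inch '[{"dx":-3,"dy":1,"dz":15,"rx":0,"ry":0,"rz":0,"hand":1},{"dx":0,"dy":0,"dz":20,"rx":0,"ry":0,"rz":0,"hand":1},{"dx":0,"dy":0,"dz":15,"rx":0,"ry":0,"rz":0,"hand":1},{"dx":0,"dy":0,"dz":8,"rx":0,"ry":0,"rz":0,"hand":1},{"dx":0,"dy":0,"dz":4,"rx":0,"ry":0,"rz":0,"hand":1},{"dx":0,"dy":0,"dz":0,"rx":0,"ry":0,"rz":0,"hand":1}]'
python3 -m inch '[{"dx":0,"dy":0,"dz":1.5,"rx":0,"ry":0,"rz":0,"hand":1},{"dx":0,"dy":0,"dz":1,"rx":0,"ry":0,"rz":0,"hand":1},{"dx":0,"dy":0,"dz":0,"rx":0,"ry":0,"rz":0,"hand":1}]'
```

```text
clock: 25.9
position: [0.5149, -0.0651, 0.0367]
tool_rot: [-3.138, -0.004, 1.553]
force: [0.1, -0.8, -1.7]
grip_width: 0.0356
clock: 26.2
position: [0.5146, -0.0651, 0.0338]
tool_rot: [-3.138, -0.004, 1.553]
force: [-0.1, -0.3, -0.9]
grip_width: 0.0351
```

```bash
python3 -m inch '[{"dx":0,"dy":0,"dz":1,"rx":0,"ry":0,"rz":0,"hand":1},{"dx":0,"dy":0,"dz":1,"rx":0,"ry":0,"rz":0,"hand":1},{"dx":0,"dy":0,"dz":1,"rx":0,"ry":0,"rz":0,"hand":1},{"dx":0,"dy":0,"dz":0,"rx":0,"ry":0,"rz":0,"hand":1}]'
python3 -m inch '[{"dx":0,"dy":0,"dz":0.7,"rx":0,"ry":0,"rz":0,"hand":1},{"dx":0,"dy":0,"dz":0.7,"rx":0,"ry":0,"rz":0,"hand":1},{"dx":0,"dy":0,"dz":0,"rx":0,"ry":0,"rz":0,"hand":1}]'
python3 look.py 20
```

```text
clock: 26.6
position: [0.5144, -0.0651, 0.0304]
tool_rot: [-3.137, -0.004, 1.553]
force: [-0.6, -0.0, -0.7]
grip_width: 0.0351
clock: 26.9
position: [0.5144, -0.0651, 0.0291]
tool_rot: [-3.137, -0.004, 1.553]
force: [-0.1, -0.4, -2.0]
grip_width: 0.0347
t 26.9 pos [ 0.5144 -0.0651  0.0291] tray [  0.4 -55.2  29.1] rot [-3.137 -0.004  1.553] F [-0.1 -0.4 -2. ] q [-0.06  0.68  0.11  2.01 -0.16  0.46  0.15] w 0.0347
```

View pics/side20z.png

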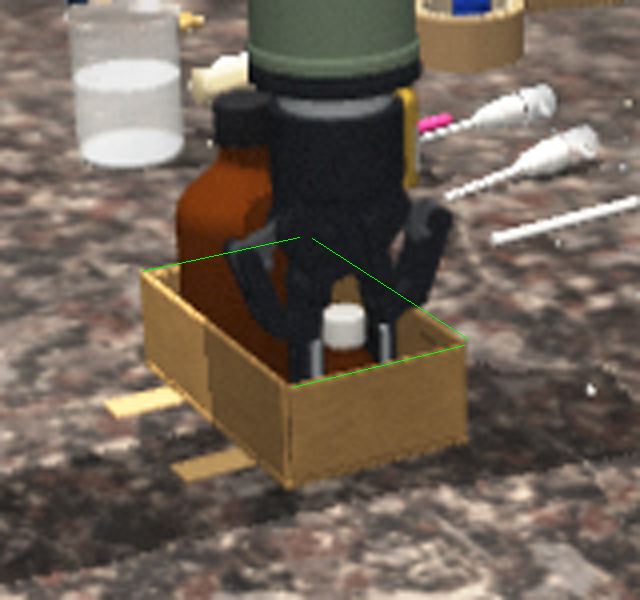

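```bash
python3 -m inch '[{"dx":0,"dy":0,"dz":0.7,"rx":0,"ry":0,"rz":0,"hand":1},{"dx":0,"dy":0,"dz":0,"rx":0,"ry":0,"rz":0,"hand":1}]'
python3 -m inch '[{"dx":0,"dy":0,"dz":0.7,"rx":0,"ry":0,"rz":0,"hand":1},{"dx":0,"dy":0,"dz":0,"rx":0,"ry":0,"rz":0,"hand":1}]'
```

```text
clock: 27.2
position: [0.5144, -0.0651, 0.0284]
tool_rot: [-3.137, -0.004, 1.553]
force: [0.2, 0.1, -1.2]
grip_width: 0.0351
clock: 27.4
position: [0.5146, -0.0651, 0.0283]
tool_rot: [-3.138, -0.004, 1.553]
force: [-3.0, 1.2, 13.1]
grip_width: 0.0348
```

```bash
python3 -m inch '[{"dx":0,"dy":0,"dz":0,"rx":0,"ry":0,"rz":0,"hand":0.1},{"dx":0,"dy":0,"dz":0,"rx":0,"ry":0,"rz":0,"hand":0},{"dx":0,"dy":0,"dz":0,"rx":0,"ry":0,"rz":0,"hand":-0.1},{"dx":0,"dy":0,"dz":0,"rx":0,"ry":0,"rz":0,"hand":-0.15},{"dx":0,"dy":0,"dz":0,"rx":0,"ry":0,"rz":0,"hand":-0.15}]'
```

```text
clock: 27.9
position: [0.5144, -0.0651, 0.0277]
tool_rot: [-3.137, -0.004, 1.553]
force: [0.2, -0.1, -0.2]
grip_width: 0.0489
```

```bash
python3 -m inch '[{"dx":0,"dy":0,"dz":-5,"rx":0,"ry":0,"rz":0,"hand":-0.15},{"dx":0,"dy":0,"dz":-10,"rx":0,"ry":0,"rz":0,"hand":-0.15},{"dx":0,"dy":0,"dz":-20,"rx":0,"ry":0,"rz":0,"hand":-0.15},{"dx":0,"dy":0,"dz":-30,"rx":0,"ry":0,"rz":0,"hand":-0.15},{"dx":0,"dy":0,"dz":-40,"rx":0,"ry":0,"rz":0,"hand":-0.15},{"dx":0,"dy":0,"dz":-40,"rx":0,"ry":0,"rz":0,"hand":-0.15},{"dx":0,"dy":0,"dz":-40,"rx":0,"ry":0,"rz":0,"hand":-0.15}]'
python3 -m inch '[{"dx":-30,"dy":-10,"dz":-5,"rx":0,"ry":0,"rz":0,"hand":-0.15},{"dx":-30,"dy":-10,"dz":-5,"rx":0,"ry":0,"rz":0,"hand":-0.15},{"dx":-30,"dy":-10,"dz":-5,"rx":0,"ry":0,"rz":0,"hand":-0.15},{"dx":-30,"dy":-10,"dz":-5,"rx":0,"ry":0,"rz":0,"hand":-0.15},{"dx":-30,"dy":-10,"dz":-5,"rx":0,"ry":0,"rz":0,"hand":-0.15},{"dx":-30,"dy":-10,"dz":-5,"rx":0,"ry":0,"rz":0,"hand":-0.15},{"dx":-30,"dy":0,"dz":-5,"rx":0,"ry":0,"rz":0,"hand":-0.15},{"dx":-20,"dy":0,"dz":-5,"rx":0,"ry":0,"rz":0,"hand":-0.15},{"dx":0,"dy":0,"dz":0,"rx":0,"ry":0,"rz":0,"hand":-0.15}]'
python3 look.py 21;python3 - <<'E'
from plan import *
for n,f in(('top','topd.npy'),('side','sided.npy')):
    P=cloud(n,np.load(f)).reshape(-1,3); Q=Tz.inv().apply(P-[t[0],t[1],0])
    m=(abs(Q[:,1]+.055)<.03)&(abs(Q[:,0])<.03)&(Q[:,2]>.068)&(Q[:,2]<.1); print(n,'cap',m.sum(),Q[m].mean(0))
    m=(abs(Q[:,1]-.05)<.03)&(abs(Q[:,0])<.03)&(Q[:,2]>.165)&(Q[:,2]<.2); print(n,'tallcap',m.sum(),Q[m].mean(0))
    P0=cloud(n,np.load(n+'0.npy')).reshape(-1,3);Q=Tz.inv().apply(P0-[t[0],t[1],0])
    m=(abs(Q[:,1]-.05)<.03)&(abs(Q[:,0])<.03)&(Q[:,2]>.165)&(Q[:,2]<.2); print(n,'tallcap start',m.sum(),Q[m].mean(0))
E
```

```text
clock: 28.6
position: [0.5149, -0.066, 0.2154]
tool_rot: [-3.138, -0.004, 1.552]
force: [1.2, -0.6, -0.2]
grip_width: 0.049
clock: 29.5
position: [0.4505, -0.2977, 0.2534]
tool_rot: [-3.139, -0.003, 1.549]
force: [0.3, 1.0, -0.4]
grip_width: 0.0493
t 29.5 pos [ 0.4505 -0.2977  0.2534] tray [ -60.6 -288.6  253.4] rot [-3.139e+00 -3.000e-03  1.549e+00] F [ 0.3  1.  -0.4] q [ 0.27  0.37  0.27  1.81 -0.12  0.98  0.57] w 0.0493
top cap 69 [ 0.00137514 -0.05559178  0.07918258]
top tallcap 177 [-0.00392576  0.05193542  0.17872345]
top tallcap start 177 [-0.00391484  0.05194487  0.17855303]
side cap 75 [-0.00113994 -0.06222657  0.07520413]
side tallcap 140 [-0.00708562  0.04348264  0.1738341 ]
side tallcap start 138 [-0.00732625  0.0436712   0.17384624]
```

View pics/side21.png

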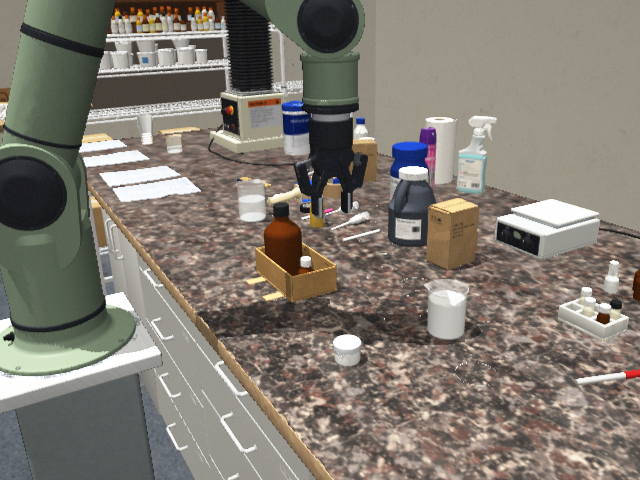

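View pics/top21z.png

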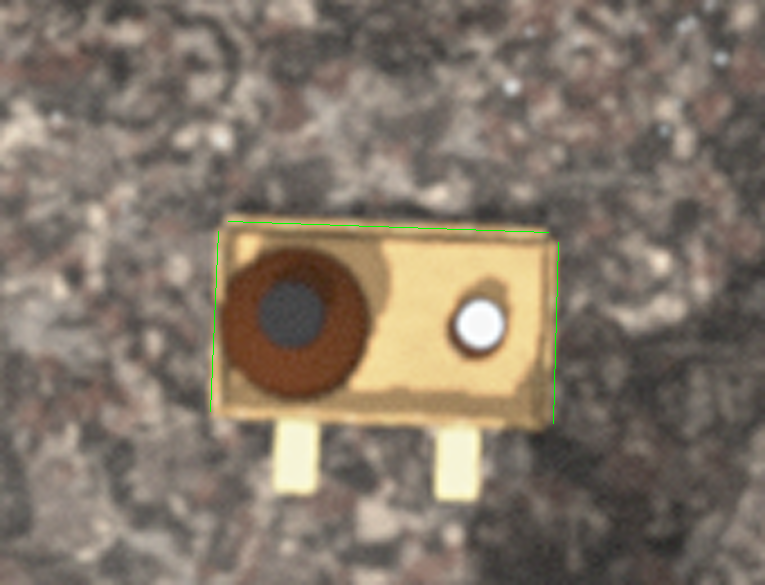

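View pics/side21z.png

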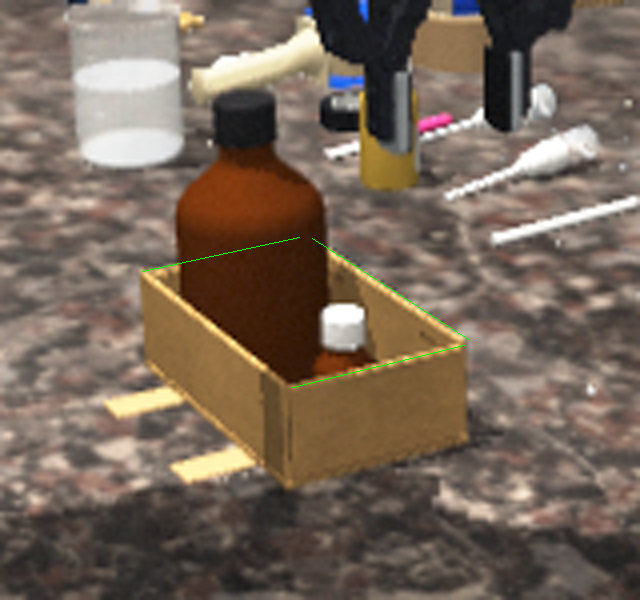

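Run:
```python
from workcell import bot
print(bot.job_done())
```

```text
the job is handed in; nothing more can be done
None
```

I folded the left, far and right sides upright, in that order, then stood the small amber bottle in the free half of the tray. I handed the job in at about 29.5 s with the arm clear of everything.

**Last checks**
- **Panels:** all three upright to within about 0.05 rad in both views. Depth fits taken before the small bottle was placed gave 1.56 rad for the right panel. The far panel's fit was noisy at 1.64 rad; its inner face and the top view suggest about 1.52 to 1.55. I judged the left panel from the top view only.
- **Small bottle:** standing about 55 mm to the -y side of the tray's middle. It was released at light contact, about 13 N.
- **Tall bottle:** its cap is within 0.3 mm of where it started in both cameras.
- **Jar and slim bottle:** I never approached either. The jar looks unmoved in the last picture. The gripper partly hides the slim bottle there, and I did not re-measure either one.

**What went wrong**
- **Far panel:** on my first push the spread finger linkage caught the panel's edge and the wrist force read about 106 N. I backed off, turned the hand a quarter turn, and redid the fold with only a few newtons.
- **Right panel:** there was a brief force of about 67 N early in the push.
- **Limits:** both readings are below the 120 N wrist limit. I can't rule out that part of the load went through the gripper's body, where the limit is 40 N.

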